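Load and dock a batch of keyed coaxial relays on the test head

ROBOT

A 7-joint arm with a two-finger parallel gripper is mounted at the origin on the work surface. World frame = base frame: x ahead of the robot, y to its left, z up, the work surface at z = 0. Lengths are in m, angles in rad, forces in N, time in s.
With the tool pointing down it reaches from about 0.4 to 0.85 m from the base axis. Payload 4.5 kg.
Tool frame: the origin (TCP) lies between the finger pads; the fingertips stand r.tip_reach ahead of it and the grasp point (between the pads) lies 11 mm behind it (r.tip_reach is the distance from the TCP to the fingertips, in m); z points along the fingers, y is the line along which they close (so a half turn about z gives the same grasp; the last joint's range is limited). The gripper opens to 88 mm and grips with 3 to 60 N. Pads are 18 mm wide; open, the fingers measure 123 mm over their backs; the gripper's body (75 mm by 187 mm) begins 45 mm behind the grasp point.
Start: joints at [1.237, 0.689, -0.195, 1.565, 0.157, 0.902, -0.215], TCP at [0.225, -0.583, 0.247] pointing down, gripper open.
Joint ranges: [-3.01, 3.01], [-0.46, 2.08], [-1.47, 1.51], [0.13, 2.56], [-1, 4.14], [0.04, 2.09], [-2.66, 2.66]. Speed limits (rad/s): [2.57, 2.57, 3.14, 3.14, 3.14, 3.14, 3.14].

INTERFACE

Orientations are given as a unit quaternion [x, y, z, w].
In Python, from plant import r, vision, workorder gives the robot as it stands.
- The arm moves only by the tool drive_tool, never from a script. Its argument "targets" is a list of rows, each an object of numbers: "tx", "ty", "tz": the shift along the world's x, y, z in units of 0.03 m (1.0 is 0.03 m); "wx", "wy", "wz": the turn, a rotation vector about the world's x, y, z in units of 60 degrees (1.0 is 60 degrees); "claw": the opening, from -1 (shut) to 1 (fully open). A call has exactly 8 rows; each row shifts and turns the commanded pose from where the row before left it; what a row does not reach is not made up. A row lasts 1/10 s, in which the tool goes at most 50 mm and 8.59 degrees, less where a joint would pass 70% of its speed; a pose out of reach is approached as far as the arm can. A call with a number of a shift or a turn outside -1 to 1 is refused whole. A call with a gripper value outside its range is refused whole. The fingers move at their own pace and stop on an object; "force" is the grip in N (left out, the last holds). Time passes only in rows, so rows that do not move let the fingers close, or fill a call up. It gives the time, the measured TCP pose, the force, the opening and the grip force at its end, in the units of the state.
- r.get_state(): the state, without advancing time (a new reading comes with each control period).
- vision.snapshot(name): name is "scene" or "top" or "wrist"; returns a dict with "image" (420x560x3 uint8, blue, green, red), "range_z" (420x560 float32, m along the optical axis (not along the pixel's ray), 0 where there is no reading), "K" (3x3 intrinsics, pixels), "cam_to_world" (4x4, takes a point from camera to world coordinates). Camera axes: x right, y up, looking along -z (the intrinsics and any distortion apply to the point x, -y, -z); pixel columns grow to the right and rows downward; lengths in m; the calibration is good to about 2 mm. A picture is of the moment at which its call begins.
- workorder.finish_job(): hands the job in; it is judged then, once.
The state is a dict: "clock": time; "q": joint angles; "qd": joint speeds; "joint_torque": joint torques, N m; "tool_pos": TCP position; "eef_rot": TCP orientation; "contact_force": force on the tool from outside, world axes, zero at the start; "moment": the same for the moment, N m; "opening": opening from 0.0 (shut) to 1.0 (fully open); "finger_force": force on a finger pad.
Only numpy, scipy, OpenCV 4.12 (cv2) and the standard library are available. Lean on these libraries where they do the work, as an engineer would, in place of code of your own. Each camera call takes 0.05 s, during which the arm holds its last target. There are 200 camera calls.

TASK

The test head is still driving from the last batch, so first press its red standby key fully down; the yellow key pops up. Then put every cream coaxial relay from the bench into the loose blue carrier, each fully down and upright in a well of its own (any well), turned so that its flat matches the flat of the well, and after that slide the loaded carrier flush against the front of the test head, contact face to contact face with their ends in line. Last, press the green key fully down, so that the red one pops up, and leave the other things on the bench where they are.

Things in the scene. Friction and masses are not known exactly. Their poses are not given: they have to be found in the camera images.
- relay1: coaxial relay: upright cream can on an aluminium foot, D-shaped in plan over its whole height: diameter 48 mm, one flat 17 mm from the axis, 54 mm tall plus 9 mm of thin brass connectors on top; blue label on the flat and stripe on top beside it. 130 g. Origin: on the axis of the round, at the underside; +x points out through the flat. Lower rim bevelled 3 mm. Grip across the round, along its y. 3 or 4 relays are present
- relay2: another such relay, same sizes and axes; may be absent
- relay3: another such relay, same sizes and axes; may be absent
- relay4: another such relay, same sizes and axes; may be absent
- carrier: loose blue moulded block, 116 (x) x 250 (y) x 34 mm tall, 0.4 kg, slides on the bench. Origin: centre of its underside. +x: its contact face with brass pads. Four D-shaped wells in a row along y. Aluminium pull bar along y, centre at x -38, y 0, z 67 mm: 10 mm thick in x, 10 mm tall, 90 mm long with a post at each end, open 28 mm below; pinch it across its thickness to slide the carrier
- well1 (a point): centre of the floor of D-shaped well 1 (carrier x 24, y -87, z 16 mm): 18 mm deep, 1.5 mm wider all round than a relay, flat on the carrier's +y side, with a white line beside it; axes as the carrier's. A relay fits only with its +x towards the carrier's +y, within some 5 degrees; any relay fits any well
- well2 (a point): centre of the floor of D-shaped well 2 (carrier x 24, y -29, z 16 mm): 18 mm deep, 1.5 mm wider all round than a relay, flat on the carrier's +y side, with a white line beside it; axes as the carrier's. A relay fits only with its +x towards the carrier's +y, within some 5 degrees; any relay fits any well
- well3 (a point): centre of the floor of D-shaped well 3 (carrier x 24, y 29, z 16 mm): 18 mm deep, 1.5 mm wider all round than a relay, flat on the carrier's +y side, with a white line beside it; axes as the carrier's. A relay fits only with its +x towards the carrier's +y, within some 5 degrees; any relay fits any well
- well4 (a point): centre of the floor of D-shaped well 4 (carrier x 24, y 87, z 16 mm): 18 mm deep, 1.5 mm wider all round than a relay, flat on the carrier's +y side, with a white line beside it; axes as the carrier's. A relay fits only with its +x towards the carrier's +y, within some 5 degrees; any relay fits any well
- carrier_face (a point): middle of the carrier's contact face (its +x end face), 20 mm above the bench; axes as the carrier's
- head: relay test head, fixed to the bench: grey box 160 mm (x) by 250 mm (y) by 58 mm tall; origin: centre of its underside; its front face (-x side) carries four brass contact pads and faces roughly to the robot; bank of three coloured keys on top near the front edge
- head_face (a point): middle of the test head's front face, 20 mm above the bench; axes as the head's (+x points into the head). Docked means that point carrier_face lies on this point with the axes parallel
- key_red (a joint): travel of the red key (standby key): 0 up, 0.007 m fully down. The three keys are interlocked: pressing one past half way snaps it down to stay, and pops up the one that was down; it takes about 4 N to get it moving, less after that
- key_red_top (a point): centre of the top of the red key cap (28 mm in head x, 24 mm in head y; 16 mm above the head's top when up, 9 mm when down; keys stand 36 mm apart along the head's y, in an order that varies); axes as the head's
- key_yellow (a joint): travel of the yellow key (drive key of the last batch, down at the start): 0 up, 0.007 m fully down. The three keys are interlocked: pressing one past half way snaps it down to stay, and pops up the one that was down; it takes about 4 N to get it moving, less after that
- key_yellow_top (a point): centre of the top of the yellow key cap (28 mm in head x, 24 mm in head y; 16 mm above the head's top when up, 9 mm when down; keys stand 36 mm apart along the head's y, in an order that varies); axes as the head's
- key_green (a joint): travel of the green key (test drive key): 0 up, 0.007 m fully down. The three keys are interlocked: pressing one past half way snaps it down to stay, and pops up the one that was down; it takes about 4 N to get it moving, less after that
- key_green_top (a point): centre of the top of the green key cap (28 mm in head x, 24 mm in head y; 16 mm above the head's top when up, 9 mm when down; keys stand 36 mm apart along the head's y, in an order that varies); axes as the head's
- wrench: blue SMA torque wrench lying flat, about 175 mm long along its x; a bystander, to be left alone. Origin at its underside
- driver: screwdriver lying along its x, about 0.2 m long; a bystander, to be left alone. Origin at its underside
- attenuator: dark steel cylindrical attenuator standing upright, 32 mm across, 56 mm tall; a bystander, to be left alone. Origin at its underside
- swab_jar: small round jar with white cap, 48 mm across, 62 mm tall; a bystander, to be left alone. Origin at its underside
- coupler: aluminium block 30 x 75 x 18 mm with brass connectors; a bystander, to be left alone. Origin at its underside

How it is judged:
On the way, in this order (a step that is already met when the one before it is completed fails the run):
1. red standby key fully down, the other keys up (value of joint key_red above 0.0055 m and value of joint each of key_yellow, key_green below 0.0015 m), for 0.2 s.
2. every relay fully down in a well of the carrier, still in standby (all of step 1 and (distance between relay1 and well1 below 0.004 m or distance between relay1 and well2 below 0.004 m or distance between relay1 and well3 below 0.004 m or distance between relay1 and well4 below 0.004 m) and angle between each of relay1, relay2, relay3, relay4's own z axis and vertical below 0.06 rad and (distance between relay2 and well1 below 0.004 m or distance between relay2 and well2 below 0.004 m or distance between relay2 and well3 below 0.004 m or distance between relay2 and well4 below 0.004 m) and (distance between relay3 and well1 below 0.004 m or distance between relay3 and well2 below 0.004 m or distance between relay3 and well3 below 0.004 m or distance between relay3 and well4 below 0.004 m) and (distance between relay4 and well1 below 0.004 m or distance between relay4 and well2 below 0.004 m or distance between relay4 and well3 below 0.004 m or distance between relay4 and well4 below 0.004 m)), for 0.2 s.
3. loaded carrier flush against the test head, still in standby (all of step 2 and x of carrier_face in the frame of head_face between -0.003 and 0.003 m and y of carrier_face in the frame of head_face between -0.007 and 0.007 m and angle between the x axis of carrier and the x axis of head, either way round below 0.035 rad and angle between carrier's own z axis and vertical below 0.03 rad), for 0.2 s.
4. green key fully down, red key popped up (value of joint key_green above 0.0055 m and value of joint each of key_red, key_yellow below 0.0015 m), for 0.2 s.
At the end, for the whole second after the job is handed in: Green key down (over 5.5 of 7 mm), the others up (under 1.5 mm); every relay present upright and within 4 mm of the floor centre of a well; carrier face within 3 mm of the head's front, ends in line within 7 mm, direction within 2 degrees; all at rest (all of step 4 and (distance between relay1 and well1 below 0.004 m or distance between relay1 and well2 below 0.004 m or distance between relay1 and well3 below 0.004 m or distance between relay1 and well4 below 0.004 m) and angle between each of relay1, relay2, relay3, relay4's own z axis and vertical below 0.06 rad and (distance between relay2 and well1 below 0.004 m or distance between relay2 and well2 below 0.004 m or distance between relay2 and well3 below 0.004 m or distance between relay2 and well4 below 0.004 m) and (distance between relay3 and well1 below 0.004 m or distance between relay3 and well2 below 0.004 m or distance between relay3 and well3 below 0.004 m or distance between relay3 and well4 below 0.004 m) and (distance between relay4 and well1 below 0.004 m or distance between relay4 and well2 below 0.004 m or distance between relay4 and well3 below 0.004 m or distance between relay4 and well4 below 0.004 m) and x of carrier_face in the frame of head_face between -0.003 and 0.003 m and y of carrier_face in the frame of head_face between -0.007 and 0.007 m and angle between the x axis of carrier and the x axis of head, either way round below 0.035 rad and angle between carrier's own z axis and vertical below 0.03 rad and linear speed of each of relay1, relay2, relay3, relay4, carrier below 0.02 m/s); the robot touches nothing.
It fails at once if the blue torque wrench is shoved or knocked over (moved more than 3 cm) (distance of wrench from where it was at the start of the episode above 0.03 m).
It fails at once if the screwdriver is shoved or knocked over (moved more than 3 cm) (distance of driver from where it was at the start of the episode above 0.03 m).
It fails at once if the steel attenuator is shoved or knocked over (moved more than 3 cm) (distance of attenuator from where it was at the start of the episode above 0.03 m).
It fails at once if the white-capped jar is shoved or knocked over (moved more than 3 cm) (distance of swab_jar from where it was at the start of the episode above 0.03 m).
It fails at once if the aluminium coupler is shoved or knocked over (moved more than 3 cm) (distance of coupler from where it was at the start of the episode above 0.03 m).
Of relay1, relay2, relay3, relay4 only 3 to 4 are there at a start; the rules pass over those that are not, and their reading is None.
At some moment in a run one of relay1, relay2, relay3, relay4 may be knocked a few centimetres aside while the robot is not near it.
It also fails if it takes over 208 s, if anything falls off the work surface, if the arm or the gripper's body presses on something with over 40 N, if the wrist force passes 120 N, or if a joint passes its speed limit or range.

## Working session

There is one attempt and no reset: what is moved stays moved. The work goes in short steps, Python scripts to look and compute and a tool call to move; the robot and the scene stay as the last step left them, time stands still between calls to the robot, and variables do not carry over. Pictures are saved under pics/ and viewed, at most 14 in all, crops included, and the job is handed in when it is done.

Besides the shell and the picture viewer there is one more tool, called after "Call:" as name(argument=value, ...), one argument or row to a line, values as JSON. drive_tool: Moves the arm, as the interface text tells. Its arguments: {"type":"object","properties":{"targets":{"type":"array","items":{"type":"object","properties":{"tx":{"type":"number"},"ty":{"type":"number"},"tz":{"type":"number"},"wx":{"type":"number"},"wy":{"type":"number"},"wz":{"type":"number"},"claw":{"type":"number"}}}},"force":{"type":"number"}},"required":["targets"]}

```bash
mkdir -p pics; ls
python3 - <<'E'
from plant import r, vision
import cv2,pickle
s=r.get_state();print({k:s[k] for k in('clock','tool_pos','eef_rot','opening')},r.tip_reach)
for n in("scene","top"):
    d=vision.snapshot(n);cv2.imwrite(f'pics/{n}0.png',d['image']);pickle.dump(d,open(f'{n}0.pkl','wb'));print(n,d['K'],d['cam_to_world'].round(3))
E
```

```text
pics
{'clock': 0.0, 'tool_pos': array([ 0.22446259, -0.58263377,  0.24589796]), 'eef_rot': array([ 9.83128424e-01,  1.82914287e-01, -2.29135061e-04, -9.01542883e-04]), 'opening': 1.0005295035897492} 0.008
scene [[431.71849987   0.         280.88819078]
 [  0.         431.71849987 214.51012695]
 [  0.           0.           1.        ]] [[-0.431 -0.617  0.658  1.287]
 [ 0.902 -0.304  0.306  0.355]
 [ 0.011  0.725  0.688  0.828]
 [ 0.     0.     0.     1.   ]]
top [[415.40711724   0.         273.45198922]
 [  0.         415.40711724 212.56838971]
 [  0.           0.           1.        ]] [[-2.100e-02  9.820e-01 -1.870e-01  3.390e-01]
 [-1.000e+00 -2.100e-02  1.000e-03 -4.000e-03]
 [-3.000e-03  1.870e-01  9.820e-01  1.322e+00]
 [ 0.000e+00  0.000e+00  0.000e+00  1.000e+00]]
```

View pics/top0.png

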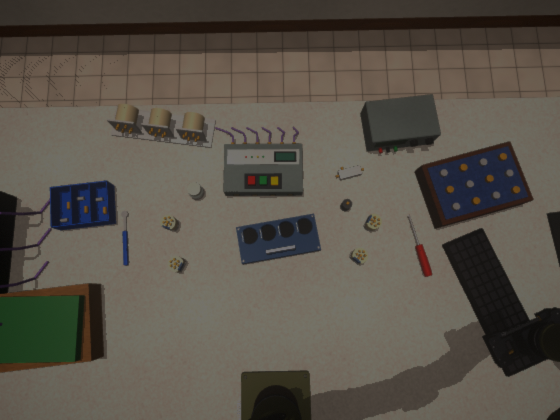

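View pics/scene0.png

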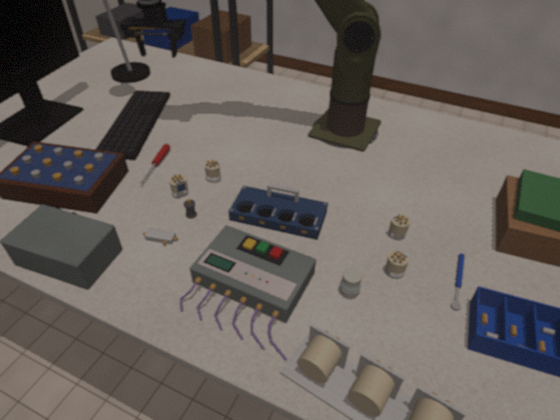

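Four relays at top-view pixels (169,223), (177,264), (373,223) and (359,256). The carrier is at (278,238), with the head at (263,170). The keys are red (251,181), green (263,181) and yellow (275,181).

```bash
cat > h.py <<'E'
from plant import r, vision, workorder
import cv2, numpy as np
def cloud(d):
    """world xyz per pixel (undistorted model unless the dict says otherwise)"""
    K=d['K'];Z=d['range_z'];h,w=Z.shape
    u,v=np.meshgrid(np.arange(w),np.arange(h))
    uv=cv2.undistortPoints(np.stack([u,v],-1).reshape(-1,1,2).astype(np.float32),K,d.get('dist')).reshape(h,w,2)
    P=np.stack([uv[...,0]*Z,-uv[...,1]*Z,-Z],-1)
    T=d['cam_to_world'];W=P@T[:3,:3].T+T[:3,3];W[Z<=0]=np.nan
    return W
def proj(d,p):
    T=d['cam_to_world'];c=(np.atleast_2d(p)-T[:3,3])@T[:3,:3];c=c*[1,-1,-1]
    return cv2.projectPoints(c.reshape(-1,1,3),np.zeros(3),np.zeros(3),d['K'],d.get('dist'))[0].reshape(-1,2)
def rect(P):
    """min area rect of xy points: centre, long side, short side, angle of long side"""
    c,(a,b),t=cv2.minAreaRect(P[:,:2].astype(np.float32))
    if a<b:a,b,t=b,a,t+90
    return np.round([*c,a,b],4),round((t+90)%180-90,1)
def yaw():
    q=r.get_state()['eef_rot'];return np.degrees(2*np.arctan2(q[1],q[0]))  # tool x direction
E
python3 - <<'E'
import pickle;from h import *
d=pickle.load(open('top0.pkl','rb'));print(d.keys())
W=cloud(d);X,Y,Z=W[...,0],W[...,1],W[...,2]
for n,(u,v) in dict(r1=(169,223),r2=(177,264),r3=(373,223),r4=(359,256),bench=(220,300),bench2=(400,200),red=(251,181),gr=(263,181),ye=(275,181),jar=(195,191),att=(346,204)).items():
    print(n,np.nanmedian(W[v-1:v+2,u-1:u+2].reshape(-1,3),0).round(4))
m=np.zeros(Z.shape,bool);m[130:205,215:310]=1
print('head',rect(W[m&(Z>.053)&(Z<.063)]))
m=np.zeros(Z.shape,bool);m[208:270,228:326]=1
print('car',rect(W[m&(Z>.03)&(Z<.038)]),'bar',rect(W[m&(Z>.06)]))
for c in((169,223),(177,264),(373,223),(359,256)):
    m=np.zeros(Z.shape,bool);m[c[1]-13:c[1]+13,c[0]-13:c[0]+13]=1
    s=W[m&(Z>.045)];s2=s[s[:,2]<.057]
    print(c,len(s),rect(s),s2[:,:2].mean(0).round(4),np.percentile(s[:,2],[10,50,90]).round(3))
im=d['image'];o=[cv2.resize(im[y-16:y+16,x-16:x+16],(288,288),interpolation=cv2.INTER_CUBIC) for x,y in((169,223),(177,264),(373,223),(359,256))]
cv2.imwrite('pics/rel0.png',cv2.convertScaleAbs(np.vstack([np.hstack(o[:2]),np.hstack(o[2:])]),alpha=1.5))
E
```

```text
dict_keys(['image', 'range_z', 'K', 'cam_to_world'])
r1 [0.5526 0.3163 0.0605]
r2 [0.4265 0.2889 0.0577]
r3 [ 0.5401 -0.3122  0.0571]
r4 [ 0.4394 -0.262   0.058 ]
bench [0.3164 0.166  0.0012]
bench2 [ 0.6234 -0.4195 -0.0016]
red [0.678  0.0619 0.0738]
gr [0.6756 0.0247 0.0727]
ye [ 0.6784 -0.0126  0.0657]
jar [0.6524 0.2384 0.0596]
att [ 0.6044 -0.2342  0.0437]
head (array([0.725 , 0.0249, 0.2494, 0.16  ]), 89.0)
car (array([ 0.5032, -0.0176,  0.2496,  0.1162]), -81.1) bar (array([ 0.4654, -0.0228,  0.087 ,  0.0099]), -81.2)
(169, 223) 179 (array([0.5598, 0.3227, 0.0473, 0.0395]), 73.8) [0.5575 0.3226] [0.05  0.055 0.061]
(177, 264) 189 (array([0.43  , 0.298 , 0.0464, 0.0412]), -25.6) [0.4297 0.2963] [0.05  0.054 0.062]
(373, 223) 180 (array([ 0.5458, -0.3172,  0.0486,  0.0402]), -31.3) [ 0.5461 -0.3155] [0.05  0.054 0.061]
(359, 256) 189 (array([ 0.4445, -0.2678,  0.0477,  0.042 ]), 47.8) [ 0.4429 -0.2662] [0.05  0.054 0.06 ]
```

View pics/rel0.png

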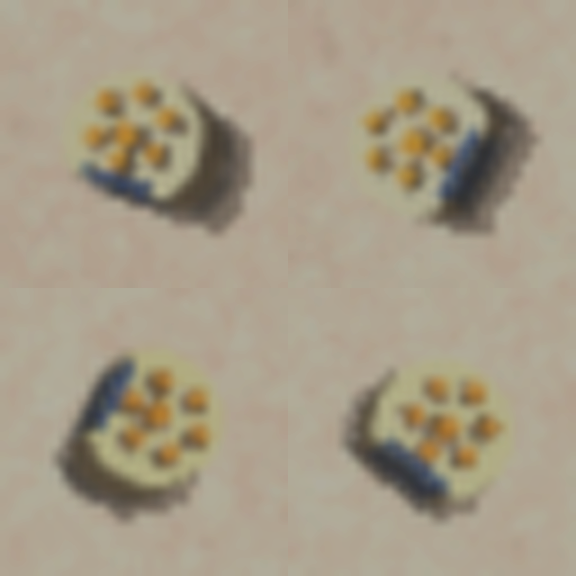

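Call:
drive_tool(
  targets=[
    {"tx": 0.63,"ty": 0.9,"wz": 0.048,"claw": -1},
    {"tx": 0.63,"ty": 0.9,"wz": 0.048,"claw": -1},
    {"tx": 0.63,"ty": 0.9,"wz": 0.048,"claw": -1},
    {"tx": 0.63,"ty": 0.9,"wz": 0.048,"claw": -1},
    {"tx": 0.63,"ty": 0.9,"wz": 0.048,"claw": -1},
    {"tx": 0.63,"ty": 0.9,"wz": 0.048,"claw": -1},
    {"tx": 0.63,"ty": 0.9,"wz": 0.048,"claw": -1},
    {"tx": 0.63,"ty": 0.9,"wz": 0.048,"claw": -1},
  ],
)

```text
validation failed for argument at $.ta...
```

Call:
drive_tool(
  targets=[
    {"tx": 0.63,"ty": 0.9,"wz": 0.048,"claw": -1},
    {"tx": 0.63,"ty": 0.9,"wz": 0.048,"claw": -1},
    {"tx": 0.63,"ty": 0.9,"wz": 0.048,"claw": -1},
    {"tx": 0.63,"ty": 0.9,"wz": 0.048,"claw": -1},
    {"tx": 0.63,"ty": 0.9,"wz": 0.048,"claw": -1},
    {"tx": 0.63,"ty": 0.9,"wz": 0.048,"claw": -1},
    {"tx": 0.63,"ty": 0.9,"wz": 0.048,"claw": -1},
    {"tx": 0.63,"ty": 0.9,"wz": 0.048,"claw": -1},
  ],
)

```text
validation failed for argument at $.ta...
```

Call:
drive_tool(
  targets=[
    {"tx": 0.63,"ty": 0.9,"wz": 0.048,"claw": -1},
    {"tx": 0.63,"ty": 0.9,"wz": 0.048,"claw": -1},
    {"tx": 0.63,"ty": 0.9,"wz": 0.048,"claw": -1},
    {"tx": 0.63,"ty": 0.9,"wz": 0.048,"claw": -1},
    {"tx": 0.63,"ty": 0.9,"wz": 0.048,"claw": -1},
    {"tx": 0.63,"ty": 0.9,"wz": 0.048,"claw": -1},
    {"claw": -1},
    {"claw": -1},
  ],
)

```text
validation failed for argument at $.ta...
```

Run:
```python
from h import *
s=r.get_state();print(s['clock'],s['tool_pos'].round(4),yaw().round(1),s['q'].round(2),s['opening'])
d=vision.snapshot('wrist');cv2.imwrite('pics/w1.png',d['image']);W=cloud(d)
print(d['cam_to_world'].round(3)); hsv=cv2.cvtColor(d['image'],cv2.COLOR_BGR2HSV)
for n,lo,hi in(('red',0,6),('ye',22,32),('gr',50,75)):
    m=(hsv[...,0]>=lo)&(hsv[...,0]<=hi)&(hsv[...,1]>150)&(hsv[...,2]>60)&(W[...,2]>.06)&(W[...,2]<.085);print(n,m.sum(),rect(W[m]) if m.sum()>5 else '',np.nanmedian(W[m],0) if m.sum() else '')
```

```text
0.1 [ 0.2245 -0.5827  0.246 ] 21.1 [ 1.24  0.69 -0.19  1.57  0.16  0.9  -0.22] 1.0006446023189872
[[ 0.36   0.887  0.288  0.299]
 [-0.933  0.343  0.109 -0.554]
 [-0.002 -0.308  0.951  0.382]
 [ 0.     0.     0.     1.   ]]
red 0  
ye 0  
gr 0
```

View pics/w1.png

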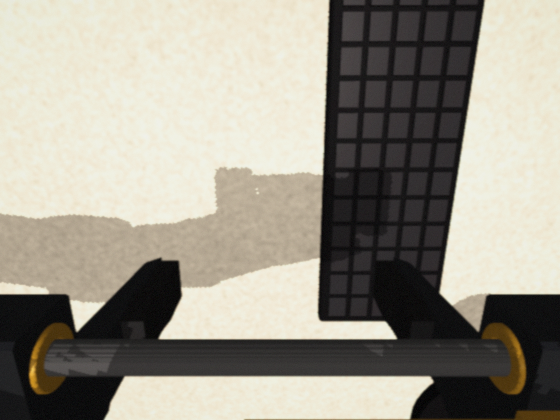

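The arm hasn't moved: the wrist view shows only the keyboard and the fingertips near (170,265) and (390,265). The rows seem to need every key filled in.

Call:
drive_tool(
  targets=[
    {"tx": 0.63,"ty": 0.9,"tz": 0,"wx": 0,"wy": 0,"wz": 0.048,"claw": -1},
    {"tx": 0.63,"ty": 0.9,"tz": 0,"wx": 0,"wy": 0,"wz": 0.048,"claw": -1},
    {"tx": 0.63,"ty": 0.9,"tz": 0,"wx": 0,"wy": 0,"wz": 0.048,"claw": -1},
    {"tx": 0.63,"ty": 0.9,"tz": 0,"wx": 0,"wy": 0,"wz": 0.048,"claw": -1},
    {"tx": 0.63,"ty": 0.9,"tz": 0,"wx": 0,"wy": 0,"wz": 0.048,"claw": -1},
    {"tx": 0.63,"ty": 0.9,"tz": 0,"wx": 0,"wy": 0,"wz": 0.048,"claw": -1},
    {"tx": 0.63,"ty": 0.9,"tz": 0,"wx": 0,"wy": 0,"wz": 0.048,"claw": -1},
    {"tx": 0.63,"ty": 0.9,"tz": 0,"wx": 0,"wy": 0,"wz": 0.048,"claw": -1},
  ],
)

```text
clock: 0.95
tool_pos: [0.3764, -0.366, 0.2466]
eef_rot: [0.926, 0.376, -0.0, -0.0]
contact_force: [0.1, -0.6, -0.1]
opening: 0.298
finger_force: 0.0
```

Call:
drive_tool(
  targets=[
    {"tx": 0.63,"ty": 0.9,"tz": 0,"wx": 0,"wy": 0,"wz": 0.048,"claw": -1},
    {"tx": 0.63,"ty": 0.9,"tz": 0,"wx": 0,"wy": 0,"wz": 0.048,"claw": -1},
    {"tx": 0.63,"ty": 0.9,"tz": 0,"wx": 0,"wy": 0,"wz": 0.048,"claw": -1},
    {"tx": 0.63,"ty": 0.9,"tz": 0,"wx": 0,"wy": 0,"wz": 0.048,"claw": -1},
    {"tx": 0.63,"ty": 0.9,"tz": 0,"wx": 0,"wy": 0,"wz": 0.048,"claw": -1},
    {"tx": 0.63,"ty": 0.9,"tz": 0,"wx": 0,"wy": 0,"wz": 0.048,"claw": -1},
    {"tx": 0.63,"ty": 0.9,"tz": 0,"wx": 0,"wy": 0,"wz": 0.048,"claw": -1},
    {"tx": 0.63,"ty": 0.9,"tz": 0,"wx": 0,"wy": 0,"wz": 0.048,"claw": -1},
  ],
)

```text
clock: 1.75
tool_pos: [0.5276, -0.1501, 0.2466]
eef_rot: [0.833, 0.554, -0.0, -0.0]
contact_force: [1.0, -0.5, 0.8]
opening: 0.003
finger_force: 0.0
```

Call:
drive_tool(
  targets=[
    {"tx": 0.63,"ty": 0.9,"tz": 0,"wx": 0,"wy": 0,"wz": 0.048,"claw": -1},
    {"tx": 0.63,"ty": 0.9,"tz": 0,"wx": 0,"wy": 0,"wz": 0.048,"claw": -1},
    {"tx": 0.63,"ty": 0.9,"tz": 0,"wx": 0,"wy": 0,"wz": 0.048,"claw": -1},
    {"tx": 0.63,"ty": 0.9,"tz": 0,"wx": 0,"wy": 0,"wz": 0.048,"claw": -1},
    {"tx": 0.63,"ty": 0.9,"tz": 0,"wx": 0,"wy": 0,"wz": 0.048,"claw": -1},
    {"tx": 0.63,"ty": 0.9,"tz": -0.5,"wx": 0,"wy": 0,"wz": 0.048,"claw": -1},
    {"tx": 0,"ty": 0,"tz": -0.5,"wx": 0,"wy": 0,"wz": 0,"claw": -1},
    {"tx": 0,"ty": 0,"tz": -0.5,"wx": 0,"wy": 0,"wz": 0,"claw": -1},
  ],
)

```text
clock: 2.55
tool_pos: [0.6407, 0.0124, 0.2007]
eef_rot: [0.74, 0.673, 0.0, -0.0]
contact_force: [-0.4, -0.8, 0.4]
opening: 0.006
finger_force: 0.0
```

```bash
cat >> h.py <<'E'
def st():
    s=r.get_state();print('t',s['clock'],'tcp',s['tool_pos'].round(4),'yaw',yaw().round(1),'q7',s['q'][6].round(2),'open',round(s['opening'],3),'F',np.round(s['contact_force'],1),'grip',np.round(s['finger_force'],1))
def keys(d):
    W=cloud(d);hsv=cv2.cvtColor(d['image'],cv2.COLOR_BGR2HSV);o={}
    for n,lo,hi in(('red',0,6),('yellow',22,32),('green',50,75)):
        m=(hsv[...,0]>=lo)&(hsv[...,0]<=hi)&(hsv[...,1]>150)&(hsv[...,2]>60)&(W[...,2]>.06)&(W[...,2]<.085)
        if m.sum()>20:
            zt=np.percentile(W[m][:,2],70);o[n]=(rect(W[m&(abs(W[...,2]-zt)<.003)]),zt.round(4))
    return o
E
python3 - <<'E'
from h import *
st();d=vision.snapshot('wrist');cv2.imwrite('pics/w2.png',d['image']);print(keys(d));print(keys(vision.snapshot('top')))
E
```

```text
t 2.55 tcp [0.6407 0.0124 0.2007] yaw 84.6 q7 -0.52 open 0.006 F [-0.4 -0.8  0.4] grip 0.0
{'red': ((array([0.6811, 0.0621, 0.0277, 0.0239]), -0.5), np.float64(0.0727)), 'yellow': ((array([ 0.6798, -0.0097,  0.0269,  0.0236]), -0.6), np.float64(0.0657)), 'green': ((array([0.6806, 0.0262, 0.0275, 0.0241]), -1.9), np.float64(0.0726))}
{'red': ((array([0.6807, 0.065 , 0.0261, 0.0125]), -1.0), np.float64(0.0745))}
```

View pics/w2.png

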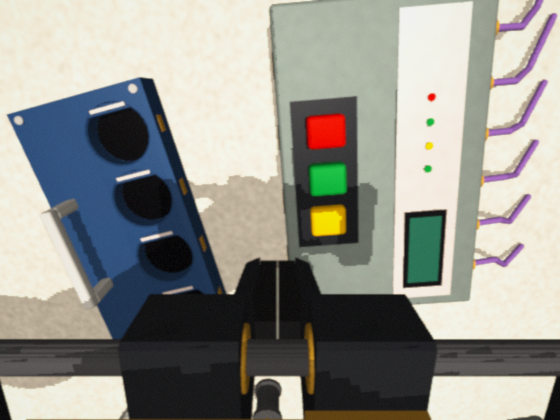

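The wrist view shows red (326,131), green (328,180) and yellow (327,221). Red and green stand at 73 mm and yellow at 66 mm, as they should before the press. The wells are in line on the carrier.

Call:
drive_tool(
  targets=[
    {"tx": 0.45,"ty": 0.56,"tz": 0,"wx": 0,"wy": 0,"wz": 0.024,"claw": -1},
    {"tx": 0.45,"ty": 0.56,"tz": 0,"wx": 0,"wy": 0,"wz": 0.024,"claw": -1},
    {"tx": 0.45,"ty": 0.56,"tz": 0,"wx": 0,"wy": 0,"wz": 0.024,"claw": -1},
    {"tx": 0,"ty": 0,"tz": -0.74,"wx": 0,"wy": 0,"wz": 0,"claw": -1},
    {"tx": 0,"ty": 0,"tz": -0.74,"wx": 0,"wy": 0,"wz": 0,"claw": -1},
    {"tx": 0,"ty": 0,"tz": -0.74,"wx": 0,"wy": 0,"wz": 0,"claw": -1},
    {"tx": 0,"ty": 0,"tz": -0.74,"wx": 0,"wy": 0,"wz": 0,"claw": -1},
    {"tx": 0,"ty": 0,"tz": -0.74,"wx": 0,"wy": 0,"wz": 0,"claw": -1},
  ],
)

```text
clock: 3.45
tool_pos: [0.6815, 0.0608, 0.0907]
eef_rot: [0.715, 0.699, 0.0, 0.0]
contact_force: [0.1, -0.6, -0.1]
opening: -0.001
finger_force: 0.0
```

Call:
drive_tool(
  targets=[
    {"tx": 0,"ty": 0,"tz": -0.1,"wx": 0,"wy": 0,"wz": 0,"claw": -1},
    {"tx": 0,"ty": 0,"tz": -0.1,"wx": 0,"wy": 0,"wz": 0,"claw": -1},
    {"tx": 0,"ty": 0,"tz": -0.1,"wx": 0,"wy": 0,"wz": 0,"claw": -1},
    {"tx": 0,"ty": 0,"tz": -0.1,"wx": 0,"wy": 0,"wz": 0,"claw": -1},
    {"tx": 0,"ty": 0,"tz": -0.1,"wx": 0,"wy": 0,"wz": 0,"claw": -1},
    {"tx": 0,"ty": 0,"tz": -0.03,"wx": 0,"wy": 0,"wz": 0,"claw": -1},
    {"tx": 0,"ty": 0,"tz": 0,"wx": 0,"wy": 0,"wz": 0,"claw": -1},
    {"tx": 0,"ty": 0,"tz": 0,"wx": 0,"wy": 0,"wz": 0,"claw": -1},
  ],
)

```text
clock: 4.25
tool_pos: [0.6814, 0.0612, 0.0755]
eef_rot: [0.715, 0.699, 0.0, 0.0]
contact_force: [-0.5, -0.2, 6.4]
opening: 0.005
finger_force: 2.8
```

Call:
drive_tool(
  targets=[
    {"tx": 0,"ty": 0,"tz": -0.05,"wx": 0,"wy": 0,"wz": 0,"claw": -1},
    {"tx": 0,"ty": 0,"tz": -0.05,"wx": 0,"wy": 0,"wz": 0,"claw": -1},
    {"tx": 0,"ty": 0,"tz": 0,"wx": 0,"wy": 0,"wz": 0,"claw": -1},
    {"tx": 0,"ty": 0,"tz": 0.6,"wx": 0,"wy": 0,"wz": 0,"claw": -1},
    {"tx": 0,"ty": 0,"tz": 1,"wx": 0,"wy": 0,"wz": 0,"claw": -1},
    {"tx": 0,"ty": 0,"tz": 1,"wx": 0,"wy": 0,"wz": 0,"claw": -1},
    {"tx": -0.6,"ty": -0.8,"tz": 1,"wx": 0,"wy": 0,"wz": 0,"claw": -1},
    {"tx": -0.6,"ty": -0.8,"tz": 0.6,"wx": 0,"wy": 0,"wz": 0,"claw": -1},
  ],
)

```text
clock: 5.05
tool_pos: [0.6458, 0.0141, 0.2002]
eef_rot: [0.714, 0.7, 0.002, 0.001]
contact_force: [0.1, -0.8, -1.3]
opening: 0.004
finger_force: 0.0
```

Run:
```python
from h import *
st();d=vision.snapshot('wrist');print(keys(d))
```

```text
t 5.05 tcp [0.6458 0.0141 0.2002] yaw 88.9 q7 -0.46 open 0.004 F [ 0.1 -0.8 -1.3] grip 0.0
{'red': ((array([0.6812, 0.062 , 0.0279, 0.0238]), -1.3), np.float64(0.0657)), 'yellow': ((array([ 0.68  , -0.0091,  0.0276,  0.0228]), -0.6), np.float64(0.0726)), 'green': ((array([0.6806, 0.0266, 0.0277, 0.023 ]), -0.4), np.float64(0.0727))}
```

Call:
drive_tool(
  targets=[
    {"tx": -0.25,"ty": 0.86,"tz": 0,"wx": 0,"wy": 0,"wz": 0.1,"claw": 1},
    {"tx": -0.25,"ty": 0.86,"tz": 0,"wx": 0,"wy": 0,"wz": 0.1,"claw": 1},
    {"tx": -0.25,"ty": 0.86,"tz": 0,"wx": 0,"wy": 0,"wz": 0.1,"claw": 1},
    {"tx": -0.25,"ty": 0.86,"tz": 0,"wx": 0,"wy": 0,"wz": 0.1,"claw": 1},
    {"tx": -0.25,"ty": 0.86,"tz": 0,"wx": 0,"wy": 0,"wz": 0.1,"claw": 1},
    {"tx": -0.25,"ty": 0.86,"tz": 0,"wx": 0,"wy": 0,"wz": 0.1,"claw": 1},
    {"tx": -0.25,"ty": 0.86,"tz": 0,"wx": 0,"wy": 0,"wz": 0.1,"claw": 1},
    {"tx": -0.25,"ty": 0.86,"tz": 0,"wx": 0,"wy": 0,"wz": 0.1,"claw": 1},
  ],
)

```text
clock: 5.9
tool_pos: [0.5847, 0.2205, 0.1978]
eef_rot: [0.367, 0.93, -0.0, -0.0]
contact_force: [-0.1, 0.1, -0.2]
opening: 0.71
finger_force: 0.0
```

Call:
drive_tool(
  targets=[
    {"tx": -0.25,"ty": 0.86,"tz": 0,"wx": 0,"wy": 0,"wz": 0.1,"claw": 1},
    {"tx": -0.25,"ty": 0.86,"tz": 0,"wx": 0,"wy": 0,"wz": 0.1,"claw": 1},
    {"tx": -0.25,"ty": 0.86,"tz": -0.3,"wx": 0,"wy": 0,"wz": 0.1,"claw": 1},
    {"tx": -0.25,"ty": 0.86,"tz": -0.4,"wx": 0,"wy": 0,"wz": 0.1,"claw": 1},
    {"tx": 0,"ty": 0,"tz": -0.4,"wx": 0,"wy": 0,"wz": 0.02,"claw": 1},
    {"tx": 0,"ty": 0,"tz": -0.4,"wx": 0,"wy": 0,"wz": 0,"claw": 1},
    {"tx": 0,"ty": 0,"tz": 0,"wx": 0,"wy": 0,"wz": 0,"claw": 1},
    {"tx": 0,"ty": 0,"tz": 0,"wx": 0,"wy": 0,"wz": 0,"claw": 1},
  ],
)

```text
clock: 6.7
tool_pos: [0.5558, 0.321, 0.1525]
eef_rot: [0.158, 0.987, -0.001, 0.0]
contact_force: [-0.1, -0.2, 0.5]
opening: 0.999
finger_force: 0.0
```

```bash
cat >> h.py <<'E'
from scipy.optimize import least_squares
def relay(d,xy,guess):
    """D-outline fit to top-surface points near xy; guess = yaw of flat in deg. Returns axis x,y, yaw, residual."""
    W=cloud(d);X,Y,Z=np.moveaxis(W,-1,0)
    P=W[(np.hypot(X-xy[0],Y-xy[1])<.05)&(Z>.049)&(Z<.066)][:,:2]
    g=np.arange(-.032,.032,.0005)
    H=cv2.convexHull(P.astype(np.float32))
    gx,gy=np.meshgrid(g+xy[0],g+xy[1])
    def D(x,y,a):                       # signed distance of D shape: negative inside
        u=(x-0)*np.cos(a)+y*np.sin(a);return np.maximum(np.hypot(x,y)-.024,u-.017)
    B=H.reshape(-1,2).astype(float)
    B=np.vstack([np.linspace(B[i],B[(i+1)%len(B)],8,endpoint=False) for i in range(len(B))])
    s=least_squares(lambda p:D(B[:,0]-p[0],B[:,1]-p[1],p[2]),[*P.mean(0),np.radians(guess)],loss='soft_l1',f_scale=.001)
    return s.x[:2].round(4),np.degrees(s.x[2]).round(1),np.abs(s.fun).mean().round(5),len(P)
E
python3 - <<'E'
from h import *
st();d=vision.snapshot('wrist');cv2.imwrite('pics/w3.png',d['image']);print(relay(d,(.5564,.3237),162))
import pickle;d=pickle.load(open('top0.pkl','rb'))
for c,g in(((.5564,.3237),162),((.43,.297),-114),((.546,-.316),58),((.444,-.267),138)):print(relay(d,c,g))
E
```

```text
t 6.7 tcp [0.5558 0.321  0.1525] yaw 161.8 q7 0.07 open 0.999 F [-0.1 -0.2  0.5] grip 0.0
(array([0.5561, 0.3243]), np.float64(162.1), np.float64(0.00014), 3286)
(array([0.5565, 0.3235]), np.float64(153.1), np.float64(0.00069), 170)
(array([0.4282, 0.2951]), np.float64(-132.4), np.float64(0.00065), 176)
(array([ 0.5472, -0.3144]), np.float64(57.0), np.float64(0.00078), 171)
(array([ 0.4414, -0.2652]), np.float64(141.3), np.float64(0.00053), 173)
```

View pics/w3.png

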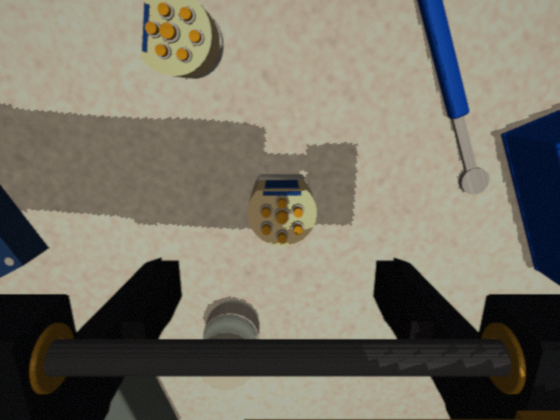

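The relay is at (282,210), centred between the fingers at columns 180 and 376, with its label flat facing up in the image. The fit is within 0.15 mm.

Call:
drive_tool(
  targets=[
    {"tx": 0.01,"ty": 0.11,"tz": -0.8,"wx": 0,"wy": 0,"wz": 0,"claw": 1},
    {"tx": 0,"ty": 0,"tz": -0.8,"wx": 0,"wy": 0,"wz": 0,"claw": 1},
    {"tx": 0,"ty": 0,"tz": -0.8,"wx": 0,"wy": 0,"wz": 0,"claw": 1},
    {"tx": 0,"ty": 0,"tz": -0.8,"wx": 0,"wy": 0,"wz": 0,"claw": 1},
    {"tx": 0,"ty": 0,"tz": -0.8,"wx": 0,"wy": 0,"wz": 0,"claw": 1},
    {"tx": 0,"ty": 0,"tz": 0,"wx": 0,"wy": 0,"wz": 0,"claw": 1},
    {"tx": 0,"ty": 0,"tz": 0,"wx": 0,"wy": 0,"wz": 0,"claw": -1},
    {"tx": 0,"ty": 0,"tz": 0,"wx": 0,"wy": 0,"wz": 0,"claw": -1},
  ],
  force=25,
)

```text
clock: 7.55
tool_pos: [0.5564, 0.3268, 0.0346]
eef_rot: [0.157, 0.988, 0.001, 0.001]
contact_force: [0.9, 0.0, 0.7]
opening: 0.846
finger_force: 0.0
```

Call:
drive_tool(
  targets=[
    {"tx": 0,"ty": 0,"tz": 0,"wx": 0,"wy": 0,"wz": 0,"claw": -1},
    {"tx": 0,"ty": 0,"tz": 0,"wx": 0,"wy": 0,"wz": 0,"claw": -1},
    {"tx": 0,"ty": 0,"tz": 0,"wx": 0,"wy": 0,"wz": 0,"claw": -1},
    {"tx": 0,"ty": 0,"tz": 0.5,"wx": 0,"wy": 0,"wz": 0,"claw": -1},
    {"tx": 0,"ty": 0,"tz": 0.8,"wx": 0,"wy": 0,"wz": 0,"claw": -1},
    {"tx": 0,"ty": 0,"tz": 0.8,"wx": 0,"wy": 0,"wz": 0,"claw": -1},
    {"tx": 0,"ty": 0,"tz": 0.8,"wx": 0,"wy": 0,"wz": 0,"claw": -1},
    {"tx": 0,"ty": 0,"tz": 0.5,"wx": 0,"wy": 0,"wz": 0,"claw": -1},
  ],
)

```text
clock: 8.35
tool_pos: [0.5558, 0.3269, 0.1376]
eef_rot: [0.157, 0.988, 0.001, 0.001]
contact_force: [0.4, -0.5, -1.8]
opening: 0.533
finger_force: 25.0
```

Run:
```python
from h import *
st();d=vision.snapshot('wrist');s=r.get_state();p=s['tool_pos'];W=cloud(d)
X,Y,Z=np.moveaxis(W,-1,0);m=(np.hypot(X-p[0],Y-p[1])<.04);print(np.percentile(Z[m&(Z>.03)],[5,50,95]))
```

```text
t 8.35 tcp [0.5558 0.3269 0.1376] yaw 162.0 q7 0.05 open 0.533 F [ 0.4 -0.5 -1.8] grip 25.0
[0.12907511 0.17300363 0.21402843]
```

Call:
drive_tool(
  targets=[
    {"tx": -0.13,"ty": -0.9,"tz": 0.6,"wx": 0,"wy": 0,"wz": -0.08,"claw": -1},
    {"tx": -0.13,"ty": -0.9,"tz": 0.6,"wx": 0,"wy": 0,"wz": -0.08,"claw": -1},
    {"tx": -0.13,"ty": -0.9,"tz": 0.6,"wx": 0,"wy": 0,"wz": -0.08,"claw": -1},
    {"tx": -0.13,"ty": -0.9,"tz": 0.6,"wx": 0,"wy": 0,"wz": -0.08,"claw": -1},
    {"tx": -0.13,"ty": -0.9,"tz": 0.6,"wx": 0,"wy": 0,"wz": -0.08,"claw": -1},
    {"tx": -0.13,"ty": -0.9,"tz": 0.6,"wx": 0,"wy": 0,"wz": -0.08,"claw": -1},
    {"tx": -0.13,"ty": -0.9,"tz": 0.6,"wx": 0,"wy": 0,"wz": -0.08,"claw": -1},
    {"tx": -0.13,"ty": -0.9,"tz": 0.6,"wx": 0,"wy": 0,"wz": -0.08,"claw": -1},
  ],
)

```text
clock: 9.2
tool_pos: [0.5234, 0.1088, 0.2792]
eef_rot: [0.474, 0.88, -0.0, -0.0]
contact_force: [0.4, -0.6, -1.5]
opening: 0.533
finger_force: 25.0
```

Call:
drive_tool(
  targets=[
    {"tx": -0.13,"ty": -0.9,"tz": 0.6,"wx": 0,"wy": 0,"wz": -0.08,"claw": -1},
    {"tx": -0.13,"ty": -0.9,"tz": 0.6,"wx": 0,"wy": 0,"wz": -0.08,"claw": -1},
    {"tx": -0.13,"ty": -0.9,"tz": 0.6,"wx": 0,"wy": 0,"wz": -0.08,"claw": -1},
    {"tx": -0.13,"ty": -0.9,"tz": 0.6,"wx": 0,"wy": 0,"wz": -0.08,"claw": -1},
    {"tx": -0.13,"ty": -0.9,"tz": 0.2,"wx": 0,"wy": 0,"wz": -0.08,"claw": -1},
    {"tx": 0,"ty": 0,"tz": 0,"wx": 0,"wy": 0,"wz": -0.01,"claw": -1},
    {"tx": 0,"ty": 0,"tz": 0,"wx": 0,"wy": 0,"wz": 0,"claw": -1},
    {"tx": 0,"ty": 0,"tz": 0,"wx": 0,"wy": 0,"wz": 0,"claw": -1},
  ],
)

```text
clock: 10.0
tool_pos: [0.5043, -0.0236, 0.3564]
eef_rot: [0.649, 0.761, 0.0, -0.001]
contact_force: [0.6, -0.8, -0.3]
opening: 0.537
finger_force: 25.0
```

Run:
```python
from h import *
st();d=vision.snapshot('wrist');cv2.imwrite('pics/w4.png',d['image']);W=cloud(d);X,Y,Z=np.moveaxis(W,-1,0)
m=(np.hypot(X-.503,Y+.018)<.16)&(Z>.03)&(Z<.038);print('car',rect(W[m]))
m=(np.hypot(X-.465,Y+.022)<.06)&(Z>.06)&(Z<.08);print('bar',rect(W[m]))
# held relay
p=r.get_state()['tool_pos'];m=(np.hypot(X-p[0],Y-p[1])<.04)&(Z>p[2]-.04);print(m.sum(),np.histogram(Z[m]-p[2],8))
```

```text
t 10.0 tcp [ 0.5043 -0.0236  0.3564] yaw 99.1 q7 -0.19 open 0.537 F [ 0.6 -0.8 -0.3] grip 25.0
car (array([ 0.5491, -0.0078,  0.2461,  0.2112]), -80.9)
bar (array([ 0.4649, -0.0226,  0.0885,  0.0102]), -80.9)
36092 (array([  840,  1353,  2819,  9263,  4237,  1423,  2434, 13723]), array([-0.03496596, -0.02035581, -0.00574567,  0.00886448,  0.02347463,
        0.03808477,  0.05269492,  0.06730506,  0.08191521]))
```

View pics/w4.png

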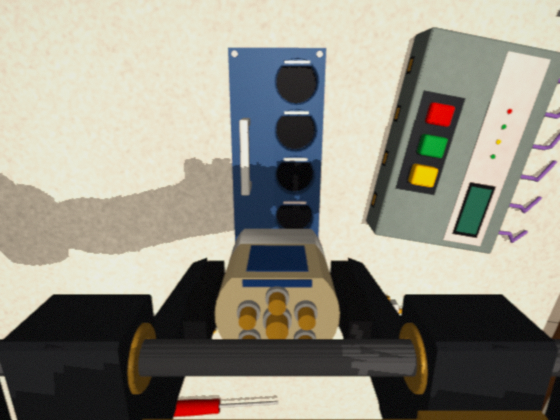

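The carrier is seen whole except for its lower end. Wells are at (297,82), (296,130), (295,175) and (295,215). The held relay at (277,290) hides the nearest end, and its flat faces the carrier's +y as needed.

```bash
cat >> h.py <<'E'
def held(d):
    """relay in hand: axis offset along tool x (m), yaw offset (deg), tool frame from the state"""
    s=r.get_state();R=cv2.Rodrigues  # tool axes from yaw (tool points down)
    a=np.radians(yaw());W=cloud(d)-s['tool_pos'];x=W[...,0]*np.cos(a)+W[...,1]*np.sin(a);y=W[...,0]*np.sin(a)-W[...,1]*np.cos(a);z=W[...,2]
    m=(abs(y)<.013)&(z>-.018)&(z<.014)&(x>.005)&(x<.03)
    k=np.polyfit(y[m],x[m],1,);m&=abs(np.polyval(k,y)-x)<.002;k=np.polyfit(y[m],x[m],1);kz=np.polyfit(z[m],x[m],1)[0]
    t=(abs(y)<.015)&(x>-.02)&(x<.017)&(z>.005)&(z<.035);h,e=np.histogram(z[t],60)
    print('held axis dx %.4f'%(k[1]-.017),'dyaw %.1f'%-np.degrees(np.arctan(k[0])),'tilt %.3f'%kz,'n',m.sum(),'top z %.4f'%e[h.argmax()])
def carrier(d,yawg,c=(.503,-.018)):
    W=cloud(d);hsv=cv2.cvtColor(d['image'],cv2.COLOR_BGR2HSV)
    m=(W[...,2]>.031)&(W[...,2]<.037)&(hsv[...,0]>95)&(hsv[...,0]<125)&(hsv[...,1]>90)&(np.hypot(W[...,0]-c[0],W[...,1]-c[1])<.15)
    P=W[m][:,:2];a=np.radians(yawg);u=P@[np.cos(a),np.sin(a)];v=P@[-np.sin(a),np.cos(a)]
    e=[np.percentile(u,.3),np.percentile(u,99.7),np.percentile(v,.3),np.percentile(v,99.7)]
    cu=(e[0]+e[1])/2;cv=e[3]-.125
    print('car',len(P),'width %.4f len %.4f'%(e[1]-e[0],e[3]-e[2]),'centre',(cu*np.array([np.cos(a),np.sin(a)])+cv*np.array([-np.sin(a),np.cos(a)])).round(4))
E
python3 - <<'E'
from h import *
st();d=vision.snapshot('wrist');held(d);carrier(d,9.0);d=vision.snapshot('top');carrier(d,9)
E
```

```text
t 10.05 tcp [ 0.5044 -0.0235  0.3564] yaw 99.1 q7 -0.19 open 0.538 F [-0.2 -0.1 -2. ] grip 25.0
held axis dx -0.0016 dyaw 0.0 tilt 0.002 n 2043 top z 0.0171
car 9740 width 0.1123 len 0.2290 centre [ 0.5023 -0.0194]
car 392 width 0.1099 len 0.1037 centre [ 0.5029 -0.0235]
```

Call:
drive_tool(
  targets=[
    {"tx": 0.07,"ty": 0.81,"tz": -1,"wx": 0,"wy": 0,"wz": 0,"claw": -1},
    {"tx": 0.07,"ty": 0.81,"tz": -1,"wx": 0,"wy": 0,"wz": 0,"claw": -1},
    {"tx": 0.07,"ty": 0.81,"tz": -1,"wx": 0,"wy": 0,"wz": 0,"claw": -1},
    {"tx": 0.07,"ty": 0.81,"tz": -1,"wx": 0,"wy": 0,"wz": 0,"claw": -1},
    {"tx": 0,"ty": 0,"tz": -1,"wx": 0,"wy": 0,"wz": 0,"claw": -1},
    {"tx": 0,"ty": 0,"tz": -1,"wx": 0,"wy": 0,"wz": 0,"claw": -1},
    {"tx": 0,"ty": 0,"tz": -1,"wx": 0,"wy": 0,"wz": 0,"claw": -1},
    {"tx": 0,"ty": 0,"tz": -1,"wx": 0,"wy": 0,"wz": 0,"claw": -1},
  ],
)

```text
clock: 10.95
tool_pos: [0.5131, 0.0733, 0.1155]
eef_rot: [0.649, 0.761, 0.0, -0.0]
contact_force: [0.5, 0.4, -1.9]
opening: 0.541
finger_force: 25.0
```

Call:
drive_tool(
  targets=[
    {"tx": 0,"ty": 0,"tz": 0,"wx": 0,"wy": 0,"wz": 0,"claw": -1},
    {"tx": 0,"ty": 0,"tz": 0,"wx": 0,"wy": 0,"wz": 0,"claw": -1},
    {"tx": 0,"ty": 0,"tz": 0,"wx": 0,"wy": 0,"wz": 0,"claw": -1},
    {"tx": 0,"ty": 0,"tz": 0,"wx": 0,"wy": 0,"wz": 0,"claw": -1},
    {"tx": 0,"ty": 0,"tz": 0,"wx": 0,"wy": 0,"wz": 0,"claw": -1},
    {"tx": 0,"ty": 0,"tz": 0,"wx": 0,"wy": 0,"wz": 0,"claw": -1},
    {"tx": 0,"ty": 0,"tz": 0,"wx": 0,"wy": 0,"wz": 0,"claw": -1},
    {"tx": 0,"ty": 0,"tz": 0,"wx": 0,"wy": 0,"wz": 0,"claw": -1},
  ],
)

```text
clock: 11.75
tool_pos: [0.5131, 0.0722, 0.117]
eef_rot: [0.65, 0.76, 0.0, 0.0]
contact_force: [-0.6, 0.4, -1.4]
opening: 0.535
finger_force: 25.0
```

Call:
drive_tool(
  targets=[
    {"tx": 0,"ty": 0.03,"tz": -0.65,"wx": 0,"wy": 0,"wz": 0,"claw": -1},
    {"tx": 0,"ty": 0,"tz": -0.65,"wx": 0,"wy": 0,"wz": 0,"claw": -1},
    {"tx": 0,"ty": 0,"tz": -0.2,"wx": 0,"wy": 0,"wz": 0,"claw": -1},
    {"tx": 0,"ty": 0,"tz": -0.2,"wx": 0,"wy": 0,"wz": 0,"claw": -1},
    {"tx": 0,"ty": 0,"tz": -0.2,"wx": 0,"wy": 0,"wz": 0,"claw": -1},
    {"tx": 0,"ty": 0,"tz": -0.1,"wx": 0,"wy": 0,"wz": 0,"claw": -1},
    {"tx": 0,"ty": 0,"tz": 0,"wx": 0,"wy": 0,"wz": 0,"claw": -1},
    {"tx": 0,"ty": 0,"tz": 0,"wx": 0,"wy": 0,"wz": 0,"claw": -1},
  ],
)

```text
clock: 12.55
tool_pos: [0.5133, 0.0732, 0.0571]
eef_rot: [0.65, 0.76, 0.0, 0.0]
contact_force: [-0.2, -0.2, -1.4]
opening: 0.537
finger_force: 25.0
```

Call:
drive_tool(
  targets=[
    {"tx": 0,"ty": 0,"tz": -0.08,"wx": 0,"wy": 0,"wz": 0,"claw": -1},
    {"tx": 0,"ty": 0,"tz": -0.06,"wx": 0,"wy": 0,"wz": 0,"claw": -1},
    {"tx": 0,"ty": 0,"tz": -0.04,"wx": 0,"wy": 0,"wz": 0,"claw": -1},
    {"tx": 0,"ty": 0,"tz": 0,"wx": 0,"wy": 0,"wz": 0,"claw": -1},
    {"tx": 0,"ty": 0,"tz": 0,"wx": 0,"wy": 0,"wz": 0,"claw": 0.3},
    {"tx": 0,"ty": 0,"tz": 0,"wx": 0,"wy": 0,"wz": 0,"claw": 0.4},
    {"tx": 0,"ty": 0,"tz": 0,"wx": 0,"wy": 0,"wz": 0,"claw": 0.4},
    {"tx": 0,"ty": 0,"tz": 0,"wx": 0,"wy": 0,"wz": 0,"claw": 0.4},
  ],
)

```text
clock: 13.35
tool_pos: [0.5131, 0.0732, 0.0515]
eef_rot: [0.65, 0.76, 0.0, 0.0]
contact_force: [0.3, -0.4, -0.4]
opening: 0.699
finger_force: 0.0
```

Call:
drive_tool(
  targets=[
    {"tx": 0,"ty": 0,"tz": 0.3,"wx": 0,"wy": 0,"wz": 0,"claw": 0.4},
    {"tx": 0,"ty": 0,"tz": 0.6,"wx": 0,"wy": 0,"wz": 0,"claw": 0.4},
    {"tx": 0,"ty": 0,"tz": 0.8,"wx": 0,"wy": 0,"wz": 0,"claw": 0.4},
    {"tx": 0,"ty": 0,"tz": 1,"wx": 0,"wy": 0,"wz": 0,"claw": 0.4},
    {"tx": 0,"ty": 0,"tz": 1,"wx": 0,"wy": 0,"wz": 0,"claw": 0.4},
    {"tx": 0,"ty": 0,"tz": 1,"wx": 0,"wy": 0,"wz": 0,"claw": 1},
    {"tx": 0,"ty": 0,"tz": 0,"wx": 0,"wy": 0,"wz": 0,"claw": 1},
    {"tx": 0,"ty": 0,"tz": 0,"wx": 0,"wy": 0,"wz": 0,"claw": 1},
  ],
)

```text
clock: 14.15
tool_pos: [0.5132, 0.0729, 0.1932]
eef_rot: [0.65, 0.76, 0.0, 0.001]
contact_force: [-0.5, -0.3, -0.3]
opening: 0.947
finger_force: 0.0
```

```bash
cat >> h.py <<'E'
def seated(d,xy,g=99):
    W=cloud(d);m=np.hypot(W[...,0]-xy[0],W[...,1]-xy[1])<.02;z=W[...,2][m];z=z[(z>.05)&(z<.11)]
    h,e=np.histogram(z,np.arange(.05,.11,.001));print('top z',e[h.argmax()].round(4))
    X,Y,Z=np.moveaxis(W,-1,0);zt=e[h.argmax()]
    P=W[(np.hypot(X-xy[0],Y-xy[1])<.028)&(abs(Z-zt)<.004)];print(rect(P),len(P))
E
python3 - <<'E'
from h import *
st();d=vision.snapshot('wrist');seated(d,(.5127,.0724))
for c,g in(((.4296,.296),-114),((.547,-.315),58),((.443,-.266),138)):
    t=vision.snapshot('top');W=cloud(t);X,Y,Z=np.moveaxis(W,-1,0);P=W[(np.hypot(X-c[0],Y-c[1])<.07)&(Z>.045)&(Z<.07)]
    print(rect(P),len(P))
m=(np.hypot(X-.465,Y+.022)<.06)&(Z>.06)&(Z<.08);print('bar',rect(W[m]))
E
```

```text
t 14.15 tcp [0.5132 0.0729 0.1932] yaw 98.9 q7 -0.57 open 0.947 F [-0.5 -0.3 -0.3] grip 0.0
top z 0.068
(array([0.5139, 0.0681, 0.0475, 0.0418]), 6.9) 2216
(array([0.4306, 0.299 , 0.0466, 0.042 ]), -26.4) 189
(array([ 0.5458, -0.3176,  0.0473,  0.0409]), -28.3) 178
(array([ 0.4439, -0.2678,  0.0466,  0.0415]), 44.2) 187
bar (array([0., 0., 0., 0.]), 0.0)
```

Call:
drive_tool(
  targets=[
    {"tx": -0.14,"ty": 0.37,"tz": 0,"wx": 0,"wy": 0,"wz": 0.122,"claw": 1},
    {"tx": -0.14,"ty": 0.37,"tz": 0,"wx": 0,"wy": 0,"wz": 0.122,"claw": 1},
    {"tx": -0.14,"ty": 0.37,"tz": 0,"wx": 0,"wy": 0,"wz": 0.122,"claw": 1},
    {"tx": -0.14,"ty": 0.37,"tz": 0,"wx": 0,"wy": 0,"wz": 0.122,"claw": 1},
    {"tx": -0.14,"ty": 0.37,"tz": 0,"wx": 0,"wy": 0,"wz": 0.122,"claw": 1},
    {"tx": -0.14,"ty": 0.37,"tz": 0,"wx": 0,"wy": 0,"wz": 0.122,"claw": 1},
    {"tx": -0.14,"ty": 0.37,"tz": 0,"wx": 0,"wy": 0,"wz": 0.122,"claw": 1},
    {"tx": -0.14,"ty": 0.37,"tz": 0,"wx": 0,"wy": 0,"wz": 0.122,"claw": 1},
  ],
)

```text
clock: 15.15
tool_pos: [0.4787, 0.1623, 0.1915]
eef_rot: [0.192, 0.981, -0.0, -0.001]
contact_force: [0.5, 0.4, 0.8]
opening: 1.002
finger_force: 0.0
```

Call:
drive_tool(
  targets=[
    {"tx": -0.14,"ty": 0.37,"tz": 0,"wx": 0,"wy": 0,"wz": 0.122,"claw": 1},
    {"tx": -0.14,"ty": 0.37,"tz": 0,"wx": 0,"wy": 0,"wz": 0.122,"claw": 1},
    {"tx": -0.14,"ty": 0.37,"tz": 0,"wx": 0,"wy": 0,"wz": 0.122,"claw": 1},
    {"tx": -0.14,"ty": 0.37,"tz": 0,"wx": 0,"wy": 0,"wz": 0.122,"claw": 1},
    {"tx": -0.14,"ty": 0.37,"tz": 0,"wx": 0,"wy": 0,"wz": 0.122,"claw": 1},
    {"tx": -0.14,"ty": 0.37,"tz": 0,"wx": 0,"wy": 0,"wz": 0.122,"claw": 1},
    {"tx": -0.14,"ty": 0.37,"tz": 0,"wx": 0,"wy": 0,"wz": 0.122,"claw": 1},
    {"tx": -0.14,"ty": 0.37,"tz": 0,"wx": 0,"wy": 0,"wz": 0.122,"claw": 1},
  ],
)

```text
clock: 15.95
tool_pos: [0.4453, 0.2509, 0.1915]
eef_rot: [-0.312, 0.95, -0.0, -0.001]
contact_force: [-0.4, 0.7, -0.8]
opening: 1.0
finger_force: 0.0
```

Call:
drive_tool(
  targets=[
    {"tx": -0.14,"ty": 0.37,"tz": -0.4,"wx": 0,"wy": 0,"wz": 0.122,"claw": 1},
    {"tx": -0.14,"ty": 0.37,"tz": -0.4,"wx": 0,"wy": 0,"wz": 0.122,"claw": 1},
    {"tx": -0.14,"ty": 0.37,"tz": -0.4,"wx": 0,"wy": 0,"wz": 0.122,"claw": 1},
    {"tx": -0.14,"ty": 0.37,"tz": -0.2,"wx": 0,"wy": 0,"wz": 0.1,"claw": 1},
    {"tx": 0,"ty": 0,"tz": 0,"wx": 0,"wy": 0,"wz": 0,"claw": 1},
    {"tx": 0,"ty": 0,"tz": 0,"wx": 0,"wy": 0,"wz": 0,"claw": 1},
    {"tx": 0,"ty": 0,"tz": 0,"wx": 0,"wy": 0,"wz": 0,"claw": 1},
    {"tx": 0,"ty": 0,"tz": 0,"wx": 0,"wy": 0,"wz": 0,"claw": 1},
  ],
)

```text
clock: 16.75
tool_pos: [0.4295, 0.2946, 0.1507]
eef_rot: [-0.529, 0.848, -0.0, 0.0]
contact_force: [0.0, -0.3, -0.1]
opening: 1.0
finger_force: 0.0
```

Run:
```python
from h import *
st();d=vision.snapshot('wrist');print(relay(d,(.429,.2955),-115));st()
```

```text
t 16.75 tcp [0.4295 0.2946 0.1507] yaw 243.9 q7 1.0 open 1.0 F [ 0.  -0.3 -0.1] grip 0.0
(array([0.4269, 0.2964]), np.float64(-117.7), np.float64(0.00012), 3317)
t 16.8 tcp [0.4295 0.2946 0.1507] yaw 243.9 q7 1.0 open 0.998 F [ 0.5 -0.8  0.1] grip 0.0
```

Call:
drive_tool(
  targets=[
    {"tx": -0.09,"ty": 0.06,"tz": -0.78,"wx": 0,"wy": 0,"wz": -0.027,"claw": 1},
    {"tx": 0,"ty": 0,"tz": -0.78,"wx": 0,"wy": 0,"wz": 0,"claw": 1},
    {"tx": 0,"ty": 0,"tz": -0.78,"wx": 0,"wy": 0,"wz": 0,"claw": 1},
    {"tx": 0,"ty": 0,"tz": -0.78,"wx": 0,"wy": 0,"wz": 0,"claw": 1},
    {"tx": 0,"ty": 0,"tz": -0.78,"wx": 0,"wy": 0,"wz": 0,"claw": 1},
    {"tx": 0,"ty": 0,"tz": 0,"wx": 0,"wy": 0,"wz": 0,"claw": 1},
    {"tx": 0,"ty": 0,"tz": 0,"wx": 0,"wy": 0,"wz": 0,"claw": -1},
    {"tx": 0,"ty": 0,"tz": 0,"wx": 0,"wy": 0,"wz": 0,"claw": -1},
  ],
)

```text
clock: 17.6
tool_pos: [0.4269, 0.2976, 0.0347]
eef_rot: [-0.518, 0.855, 0.0, 0.001]
contact_force: [-0.5, -0.1, 0.6]
opening: 0.845
finger_force: 0.0
```

Call:
drive_tool(
  targets=[
    {"tx": 0,"ty": 0,"tz": 0,"wx": 0,"wy": 0,"wz": 0,"claw": -1},
    {"tx": 0,"ty": 0,"tz": 0,"wx": 0,"wy": 0,"wz": 0,"claw": -1},
    {"tx": 0,"ty": 0,"tz": 0,"wx": 0,"wy": 0,"wz": 0,"claw": -1},
    {"tx": 0,"ty": 0,"tz": 0.5,"wx": 0,"wy": 0,"wz": 0,"claw": -1},
    {"tx": 0,"ty": 0,"tz": 0.8,"wx": 0,"wy": 0,"wz": 0,"claw": -1},
    {"tx": 0,"ty": 0,"tz": 0.8,"wx": 0,"wy": 0,"wz": 0,"claw": -1},
    {"tx": 0,"ty": 0,"tz": 0.8,"wx": 0,"wy": 0,"wz": 0,"claw": -1},
    {"tx": 0,"ty": 0,"tz": 0.5,"wx": 0,"wy": 0,"wz": 0,"claw": -1},
  ],
)

```text
clock: 18.4
tool_pos: [0.4265, 0.2973, 0.1371]
eef_rot: [-0.518, 0.855, 0.0, 0.001]
contact_force: [0.8, -0.7, -2.4]
opening: 0.536
finger_force: 25.0
```

Call:
drive_tool(
  targets=[
    {"tx": 0.159,"ty": -0.47,"tz": 0.2,"wx": 0,"wy": 0,"wz": -0.12,"claw": -1},
    {"tx": 0.159,"ty": -0.47,"tz": 0.2,"wx": 0,"wy": 0,"wz": -0.12,"claw": -1},
    {"tx": 0.159,"ty": -0.47,"tz": 0.2,"wx": 0,"wy": 0,"wz": -0.12,"claw": -1},
    {"tx": 0.159,"ty": -0.47,"tz": 0.2,"wx": 0,"wy": 0,"wz": -0.12,"claw": -1},
    {"tx": 0.159,"ty": -0.47,"tz": 0,"wx": 0,"wy": 0,"wz": -0.12,"claw": -1},
    {"tx": 0.159,"ty": -0.47,"tz": 0,"wx": 0,"wy": 0,"wz": -0.12,"claw": -1},
    {"tx": 0.159,"ty": -0.47,"tz": 0,"wx": 0,"wy": 0,"wz": -0.12,"claw": -1},
    {"tx": 0.159,"ty": -0.47,"tz": 0,"wx": 0,"wy": 0,"wz": -0.12,"claw": -1},
  ],
)

```text
clock: 19.2
tool_pos: [0.4644, 0.1834, 0.1595]
eef_rot: [-0.04, 0.999, -0.0, -0.0]
contact_force: [1.0, -0.7, -1.8]
opening: 0.536
finger_force: 25.0
```

Call:
drive_tool(
  targets=[
    {"tx": 0.159,"ty": -0.47,"tz": 0,"wx": 0,"wy": 0,"wz": -0.12,"claw": -1},
    {"tx": 0.159,"ty": -0.47,"tz": 0,"wx": 0,"wy": 0,"wz": -0.12,"claw": -1},
    {"tx": 0.159,"ty": -0.47,"tz": 0,"wx": 0,"wy": 0,"wz": -0.12,"claw": -1},
    {"tx": 0.159,"ty": -0.47,"tz": 0,"wx": 0,"wy": 0,"wz": -0.12,"claw": -1},
    {"tx": 0.159,"ty": -0.47,"tz": 0,"wx": 0,"wy": 0,"wz": -0.12,"claw": -1},
    {"tx": 0.159,"ty": -0.47,"tz": 0,"wx": 0,"wy": 0,"wz": -0.12,"claw": -1},
    {"tx": 0.159,"ty": -0.47,"tz": 0,"wx": 0,"wy": 0,"wz": -0.12,"claw": -1},
    {"tx": 0.159,"ty": -0.47,"tz": 0,"wx": 0,"wy": 0,"wz": -0.12,"claw": -1},
  ],
)

```text
clock: 20.0
tool_pos: [0.5025, 0.0708, 0.1595]
eef_rot: [0.447, 0.895, -0.0, -0.0]
contact_force: [-0.2, 0.1, -1.6]
opening: 0.539
finger_force: 25.0
```

Call:
drive_tool(
  targets=[
    {"tx": 0.159,"ty": -0.47,"tz": 0,"wx": 0,"wy": 0,"wz": -0.12,"claw": -1},
    {"tx": 0.159,"ty": -0.47,"tz": 0,"wx": 0,"wy": 0,"wz": -0.12,"claw": -1},
    {"tx": 0.159,"ty": -0.47,"tz": 0,"wx": 0,"wy": 0,"wz": -0.12,"claw": -1},
    {"tx": 0.159,"ty": -0.47,"tz": 0,"wx": 0,"wy": 0,"wz": -0.11,"claw": -1},
    {"tx": 0,"ty": 0,"tz": 0,"wx": 0,"wy": 0,"wz": 0,"claw": -1},
    {"tx": 0,"ty": 0,"tz": 0,"wx": 0,"wy": 0,"wz": 0,"claw": -1},
    {"tx": 0,"ty": 0,"tz": 0,"wx": 0,"wy": 0,"wz": 0,"claw": -1},
    {"tx": 0,"ty": 0,"tz": 0,"wx": 0,"wy": 0,"wz": 0,"claw": -1},
  ],
)

```text
clock: 20.8
tool_pos: [0.5214, 0.0161, 0.1595]
eef_rot: [0.648, 0.761, 0.0, -0.0]
contact_force: [0.5, -0.8, -2.0]
opening: 0.536
finger_force: 25.0
```

Run:
```python
from h import *
st();d=vision.snapshot('wrist');held(d);st();seated(d,(.5134,.0716))
W=cloud(d);X,Y,Z=np.moveaxis(W,-1,0);m=(np.hypot(X-.465,Y+.022)<.07)&(Z>.06)&(Z<.08);print('bar',rect(W[m]))
```

```text
t 20.8 tcp [0.5214 0.0161 0.1595] yaw 99.2 q7 -0.53 open 0.536 F [ 0.5 -0.8 -2. ] grip 25.0
held axis dx 0.0001 dyaw 1.3 tilt 0.001 n 2013 top z 0.0164
t 20.85 tcp [0.5215 0.0159 0.1594] yaw 99.1 q7 -0.53 open 0.534 F [-0.4 -0.2 -1.2] grip 25.0
top z 0.068
(array([0.5129, 0.0675, 0.0477, 0.0412]), 11.9) 3471
bar (array([ 0.4621, -0.0069,  0.0575,  0.0107]), -81.0)
```

Call:
drive_tool(
  targets=[
    {"tx": 0.01,"ty": -0.03,"tz": -0.8,"wx": 0,"wy": 0,"wz": 0,"claw": -1},
    {"tx": 0,"ty": 0,"tz": -0.8,"wx": 0,"wy": 0,"wz": 0,"claw": -1},
    {"tx": 0,"ty": 0,"tz": -0.8,"wx": 0,"wy": 0,"wz": 0,"claw": -1},
    {"tx": 0,"ty": 0,"tz": -0.45,"wx": 0,"wy": 0,"wz": 0,"claw": -1},
    {"tx": 0,"ty": 0,"tz": -0.2,"wx": 0,"wy": 0,"wz": 0,"claw": -1},
    {"tx": 0,"ty": 0,"tz": -0.2,"wx": 0,"wy": 0,"wz": 0,"claw": -1},
    {"tx": 0,"ty": 0,"tz": -0.2,"wx": 0,"wy": 0,"wz": 0,"claw": -1},
    {"tx": 0,"ty": 0,"tz": -0.1,"wx": 0,"wy": 0,"wz": 0,"claw": -1},
  ],
)

```text
clock: 21.65
tool_pos: [0.5223, 0.0142, 0.0529]
eef_rot: [0.649, 0.761, 0.0, 0.0]
contact_force: [-0.6, -0.2, -0.9]
opening: 0.535
finger_force: 25.0
```

Call:
drive_tool(
  targets=[
    {"tx": 0,"ty": 0,"tz": -0.05,"wx": 0,"wy": 0,"wz": 0,"claw": -1},
    {"tx": 0,"ty": 0,"tz": 0,"wx": 0,"wy": 0,"wz": 0,"claw": -1},
    {"tx": 0,"ty": 0,"tz": 0,"wx": 0,"wy": 0,"wz": 0,"claw": 0.3},
    {"tx": 0,"ty": 0,"tz": 0,"wx": 0,"wy": 0,"wz": 0,"claw": 0.4},
    {"tx": 0,"ty": 0,"tz": 0,"wx": 0,"wy": 0,"wz": 0,"claw": 0.4},
    {"tx": 0,"ty": 0,"tz": 0,"wx": 0,"wy": 0,"wz": 0,"claw": 0.4},
    {"tx": 0,"ty": 0,"tz": 0.3,"wx": 0,"wy": 0,"wz": 0,"claw": 0.4},
    {"tx": 0,"ty": 0,"tz": 0.6,"wx": 0,"wy": 0,"wz": 0,"claw": 0.4},
  ],
)

```text
clock: 22.45
tool_pos: [0.5213, 0.0141, 0.0783]
eef_rot: [0.649, 0.761, -0.001, -0.001]
contact_force: [-0.4, -0.7, 0.1]
opening: 0.696
finger_force: 0.0
```

Call:
drive_tool(
  targets=[
    {"tx": 0,"ty": 0,"tz": 1,"wx": 0,"wy": 0,"wz": 0,"claw": 0.4},
    {"tx": 0,"ty": 0,"tz": 1,"wx": 0,"wy": 0,"wz": 0,"claw": 0.4},
    {"tx": 0,"ty": 0,"tz": 1,"wx": 0,"wy": 0,"wz": 0,"claw": 0.4},
    {"tx": 0,"ty": 0,"tz": 1,"wx": 0,"wy": 0,"wz": 0,"claw": 1},
    {"tx": 0,"ty": 0,"tz": 0,"wx": 0,"wy": 0,"wz": 0,"claw": 1},
    {"tx": 0,"ty": 0,"tz": 0,"wx": 0,"wy": 0,"wz": 0,"claw": 1},
    {"tx": 0,"ty": 0,"tz": 0,"wx": 0,"wy": 0,"wz": 0,"claw": 1},
    {"tx": 0,"ty": 0,"tz": 0,"wx": 0,"wy": 0,"wz": 0,"claw": 1},
  ],
)

```text
clock: 23.25
tool_pos: [0.5213, 0.0139, 0.1974]
eef_rot: [0.649, 0.761, -0.001, -0.001]
contact_force: [-0.0, -0.5, 0.4]
opening: 1.0
finger_force: 0.0
```

Run:
```python
from h import *
st();d=vision.snapshot('wrist');seated(d,(.5134,.0716));seated(d,(.5218,.0151))
t=vision.snapshot('top');W=cloud(t);X,Y,Z=np.moveaxis(W,-1,0)
for c in((.547,-.315),(.443,-.266)):
    P=W[(np.hypot(X-c[0],Y-c[1])<.06)&(Z>.045)&(Z<.07)];print(rect(P),len(P))
```

```text
t 23.25 tcp [0.5213 0.0139 0.1974] yaw 99.0 q7 -0.48 open 1.0 F [-0.  -0.5  0.4] grip 0.0
top z 0.068
(array([0.5129, 0.0675, 0.0476, 0.0415]), 15.1) 2635
top z 0.068
(array([0.5224, 0.0104, 0.0472, 0.0414]), 7.1) 2150
(array([ 0.5456, -0.3171,  0.0476,  0.0403]), -31.0) 178
(array([ 0.464 , -0.2597,  0.0031,  0.    ]), 89.1) 2
```

Run:
```python
from h import *
d=vision.snapshot('top');cv2.imwrite('pics/top2.png',d['image'][150:320,200:460].repeat(3,0).repeat(3,1)[:600,:800]);W=cloud(d);X,Y,Z=np.moveaxis(W,-1,0)
m=((Z>.046)&(Z<.066)&(Y<-.15)&(Y>-.5)&(X>.25)&(X<.75)).astype(np.uint8)
n,l,s,c=cv2.connectedComponentsWithStats(m)
for i in range(1,n):
    if s[i,4]>40:print(c[i].round(),s[i,4],rect(W[l==i]))
```

```text
[426. 182.] 114 (array([ 0.6611, -0.4876,  0.1202,  0.0092]), 13.1)
[374. 221.] 181 (array([ 0.5454, -0.317 ,  0.0471,  0.0407]), -28.9)
```

View pics/top2.png

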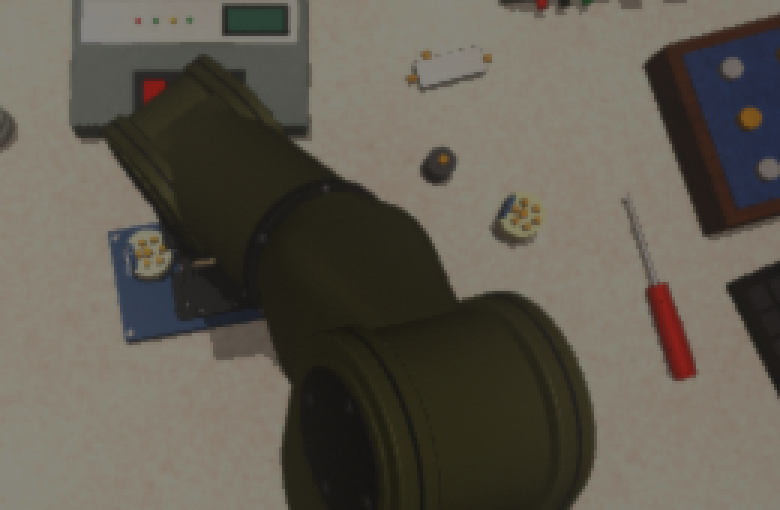

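The arm's elbow hides relay D in this view. Relay C is at crop (520,215), where it was before, so I'm going to C.

Call:
drive_tool(
  targets=[
    {"tx": 0.07,"ty": -0.91,"tz": 0,"wx": 0,"wy": 0,"wz": -0.056,"claw": 1},
    {"tx": 0.07,"ty": -0.91,"tz": 0,"wx": 0,"wy": 0,"wz": -0.056,"claw": 1},
    {"tx": 0.07,"ty": -0.91,"tz": 0,"wx": 0,"wy": 0,"wz": -0.056,"claw": 1},
    {"tx": 0.07,"ty": -0.91,"tz": 0,"wx": 0,"wy": 0,"wz": -0.056,"claw": 1},
    {"tx": 0.07,"ty": -0.91,"tz": 0,"wx": 0,"wy": 0,"wz": -0.056,"claw": 1},
    {"tx": 0.07,"ty": -0.91,"tz": 0,"wx": 0,"wy": 0,"wz": -0.056,"claw": 1},
    {"tx": 0.07,"ty": -0.91,"tz": 0,"wx": 0,"wy": 0,"wz": -0.056,"claw": 1},
    {"tx": 0.07,"ty": -0.91,"tz": 0,"wx": 0,"wy": 0,"wz": -0.056,"claw": 1},
  ],
)

```text
clock: 24.2
tool_pos: [0.5386, -0.2053, 0.1979]
eef_rot: [0.809, 0.588, -0.0, -0.0]
contact_force: [0.0, 0.4, 0.2]
opening: 1.0
finger_force: 0.0
```

Call:
drive_tool(
  targets=[
    {"tx": 0.07,"ty": -0.91,"tz": -0.38,"wx": 0,"wy": 0,"wz": -0.056,"claw": 1},
    {"tx": 0.07,"ty": -0.91,"tz": -0.38,"wx": 0,"wy": 0,"wz": -0.056,"claw": 1},
    {"tx": 0.07,"ty": -0.91,"tz": -0.38,"wx": 0,"wy": 0,"wz": -0.056,"claw": 1},
    {"tx": 0.07,"ty": -0.91,"tz": -0.38,"wx": 0,"wy": 0,"wz": -0.056,"claw": 1},
    {"tx": 0,"ty": 0,"tz": 0,"wx": 0,"wy": 0,"wz": 0,"claw": 1},
    {"tx": 0,"ty": 0,"tz": 0,"wx": 0,"wy": 0,"wz": 0,"claw": 1},
    {"tx": 0,"ty": 0,"tz": 0,"wx": 0,"wy": 0,"wz": 0,"claw": 1},
    {"tx": 0,"ty": 0,"tz": 0,"wx": 0,"wy": 0,"wz": 0,"claw": 1},
  ],
)

```text
clock: 25.0
tool_pos: [0.5478, -0.3119, 0.1532]
eef_rot: [0.871, 0.491, 0.001, -0.0]
contact_force: [0.1, 0.2, 0.4]
opening: 1.002
finger_force: 0.0
```

Run:
```python
from h import *
st();d=vision.snapshot('wrist');print(relay(d,(.5474,-.3141),59));st()
```

```text
t 25.0 tcp [ 0.5478 -0.3119  0.1532] yaw 58.8 q7 -0.45 open 1.002 F [0.1 0.2 0.4] grip 0.0
(array([ 0.5466, -0.315 ]), np.float64(59.9), np.float64(0.00012), 3230)
t 25.05 tcp [ 0.5478 -0.3121  0.1533] yaw 58.8 q7 -0.45 open 1.001 F [-0.5 -0.1 -0.6] grip 0.0
```

Call:
drive_tool(
  targets=[
    {"tx": -0.04,"ty": -0.1,"tz": -0.79,"wx": 0,"wy": 0,"wz": 0.018,"claw": 1},
    {"tx": 0,"ty": 0,"tz": -0.79,"wx": 0,"wy": 0,"wz": 0,"claw": 1},
    {"tx": 0,"ty": 0,"tz": -0.79,"wx": 0,"wy": 0,"wz": 0,"claw": 1},
    {"tx": 0,"ty": 0,"tz": -0.79,"wx": 0,"wy": 0,"wz": 0,"claw": 1},
    {"tx": 0,"ty": 0,"tz": -0.79,"wx": 0,"wy": 0,"wz": 0,"claw": 1},
    {"tx": 0,"ty": 0,"tz": 0,"wx": 0,"wy": 0,"wz": 0,"claw": 1},
    {"tx": 0,"ty": 0,"tz": 0,"wx": 0,"wy": 0,"wz": 0,"claw": -1},
    {"tx": 0,"ty": 0,"tz": 0,"wx": 0,"wy": 0,"wz": 0,"claw": -1},
  ],
)

```text
clock: 25.85
tool_pos: [0.5472, -0.3166, 0.0359]
eef_rot: [0.867, 0.498, 0.001, 0.001]
contact_force: [0.5, 0.3, -0.4]
opening: 0.844
finger_force: 0.0
```

Call:
drive_tool(
  targets=[
    {"tx": 0,"ty": 0,"tz": 0,"wx": 0,"wy": 0,"wz": 0,"claw": -1},
    {"tx": 0,"ty": 0,"tz": 0,"wx": 0,"wy": 0,"wz": 0,"claw": -1},
    {"tx": 0,"ty": 0,"tz": 0,"wx": 0,"wy": 0,"wz": 0,"claw": -1},
    {"tx": 0,"ty": 0,"tz": 0.5,"wx": 0,"wy": 0,"wz": 0,"claw": -1},
    {"tx": 0,"ty": 0,"tz": 0.8,"wx": 0,"wy": 0,"wz": 0,"claw": -1},
    {"tx": 0,"ty": 0,"tz": 1,"wx": 0,"wy": 0,"wz": 0,"claw": -1},
    {"tx": 0,"ty": 0,"tz": 1,"wx": 0,"wy": 0,"wz": 0,"claw": -1},
    {"tx": 0,"ty": 0,"tz": 0.9,"wx": 0,"wy": 0,"wz": 0,"claw": -1},
  ],
)

```text
clock: 26.65
tool_pos: [0.546, -0.3165, 0.1627]
eef_rot: [0.867, 0.498, 0.0, 0.0]
contact_force: [0.2, -0.8, -1.1]
opening: 0.538
finger_force: 25.0
```

Call:
drive_tool(
  targets=[
    {"tx": -0.043,"ty": 0.76,"tz": 0,"wx": 0,"wy": 0,"wz": 0.0545,"claw": -1},
    {"tx": -0.043,"ty": 0.76,"tz": 0,"wx": 0,"wy": 0,"wz": 0.0545,"claw": -1},
    {"tx": -0.043,"ty": 0.76,"tz": 0,"wx": 0,"wy": 0,"wz": 0.0545,"claw": -1},
    {"tx": -0.043,"ty": 0.76,"tz": 0,"wx": 0,"wy": 0,"wz": 0.0545,"claw": -1},
    {"tx": -0.043,"ty": 0.76,"tz": 0,"wx": 0,"wy": 0,"wz": 0.0545,"claw": -1},
    {"tx": -0.043,"ty": 0.76,"tz": 0,"wx": 0,"wy": 0,"wz": 0.0545,"claw": -1},
    {"tx": -0.043,"ty": 0.76,"tz": 0,"wx": 0,"wy": 0,"wz": 0.0545,"claw": -1},
    {"tx": -0.043,"ty": 0.76,"tz": 0,"wx": 0,"wy": 0,"wz": 0.0545,"claw": -1},
  ],
)

```text
clock: 27.45
tool_pos: [0.5356, -0.1329, 0.1609]
eef_rot: [0.731, 0.683, 0.0, 0.0]
contact_force: [-0.1, -0.6, -0.7]
opening: 0.533
finger_force: 25.0
```

Call:
drive_tool(
  targets=[
    {"tx": -0.043,"ty": 0.76,"tz": 0,"wx": 0,"wy": 0,"wz": 0.0545,"claw": -1},
    {"tx": -0.043,"ty": 0.76,"tz": 0,"wx": 0,"wy": 0,"wz": 0.0545,"claw": -1},
    {"tx": -0.043,"ty": 0.76,"tz": 0,"wx": 0,"wy": 0,"wz": 0.0545,"claw": -1},
    {"tx": -0.043,"ty": 0.76,"tz": 0,"wx": 0,"wy": 0,"wz": 0.0545,"claw": -1},
    {"tx": 0,"ty": 0,"tz": 0,"wx": 0,"wy": 0,"wz": 0,"claw": -1},
    {"tx": 0,"ty": 0,"tz": 0,"wx": 0,"wy": 0,"wz": 0,"claw": -1},
    {"tx": 0,"ty": 0,"tz": 0,"wx": 0,"wy": 0,"wz": 0,"claw": -1},
    {"tx": 0,"ty": 0,"tz": 0,"wx": 0,"wy": 0,"wz": 0,"claw": -1},
  ],
)

```text
clock: 28.25
tool_pos: [0.5305, -0.0444, 0.1604]
eef_rot: [0.65, 0.76, -0.0, 0.0]
contact_force: [-0.2, 0.1, -1.1]
opening: 0.539
finger_force: 25.0
```

Run:
```python
from h import *
st();d=vision.snapshot('wrist');held(d);st();seated(d,(.5134,.0716));seated(d,(.5218,.0151))
```

```text
t 28.25 tcp [ 0.5305 -0.0444  0.1604] yaw 98.9 q7 -0.41 open 0.539 F [-0.2  0.1 -1.1] grip 25.0
held axis dx 0.0018 dyaw -0.4 tilt -0.001 n 1978 top z 0.0158
t 28.3 tcp [ 0.5306 -0.0441  0.1603] yaw 98.9 q7 -0.41 open 0.539 F [-0.3  1.3 -0.8] grip 25.0
top z 0.068
(array([0.5129, 0.0654, 0.0476, 0.0376]), 9.7) 3986
top z 0.068
(array([0.5223, 0.0102, 0.0476, 0.0413]), 8.7) 3513
```

Call:
drive_tool(
  targets=[
    {"tx": 0.02,"ty": 0.01,"tz": -0.8,"wx": 0,"wy": 0,"wz": 0,"claw": -1},
    {"tx": 0,"ty": 0,"tz": -0.8,"wx": 0,"wy": 0,"wz": 0,"claw": -1},
    {"tx": 0,"ty": 0,"tz": -0.8,"wx": 0,"wy": 0,"wz": 0,"claw": -1},
    {"tx": 0,"ty": 0,"tz": -0.45,"wx": 0,"wy": 0,"wz": 0,"claw": -1},
    {"tx": 0,"ty": 0,"tz": -0.2,"wx": 0,"wy": 0,"wz": 0,"claw": -1},
    {"tx": 0,"ty": 0,"tz": -0.2,"wx": 0,"wy": 0,"wz": 0,"claw": -1},
    {"tx": 0,"ty": 0,"tz": -0.2,"wx": 0,"wy": 0,"wz": 0,"claw": -1},
    {"tx": 0,"ty": 0,"tz": -0.1,"wx": 0,"wy": 0,"wz": 0,"claw": -1},
  ],
)

```text
clock: 29.1
tool_pos: [0.5312, -0.0429, 0.0538]
eef_rot: [0.65, 0.76, -0.0, 0.0]
contact_force: [-0.6, -1.2, -1.8]
opening: 0.539
finger_force: 25.0
```

Call:
drive_tool(
  targets=[
    {"tx": 0,"ty": 0,"tz": -0.06,"wx": 0,"wy": 0,"wz": 0,"claw": -1},
    {"tx": 0,"ty": 0,"tz": 0,"wx": 0,"wy": 0,"wz": 0,"claw": -1},
    {"tx": 0,"ty": 0,"tz": 0,"wx": 0,"wy": 0,"wz": 0,"claw": 0.3},
    {"tx": 0,"ty": 0,"tz": 0,"wx": 0,"wy": 0,"wz": 0,"claw": 0.4},
    {"tx": 0,"ty": 0,"tz": 0,"wx": 0,"wy": 0,"wz": 0,"claw": 0.4},
    {"tx": 0,"ty": 0,"tz": 0,"wx": 0,"wy": 0,"wz": 0,"claw": 0.4},
    {"tx": 0,"ty": 0,"tz": 0.3,"wx": 0,"wy": 0,"wz": 0,"claw": 0.4},
    {"tx": 0,"ty": 0,"tz": 0.6,"wx": 0,"wy": 0,"wz": 0,"claw": 0.4},
  ],
)

```text
clock: 29.9
tool_pos: [0.5304, -0.0425, 0.0789]
eef_rot: [0.649, 0.761, -0.001, -0.001]
contact_force: [0.2, -0.2, -0.8]
opening: 0.7
finger_force: 0.0
```

Call:
drive_tool(
  targets=[
    {"tx": 0,"ty": 0,"tz": 1,"wx": 0,"wy": 0,"wz": 0,"claw": 0.4},
    {"tx": 0,"ty": 0,"tz": 1,"wx": 0,"wy": 0,"wz": 0,"claw": 0.4},
    {"tx": 0,"ty": 0,"tz": 1,"wx": 0,"wy": 0,"wz": 0,"claw": 0.4},
    {"tx": 0,"ty": 0,"tz": 1,"wx": 0,"wy": 0,"wz": 0,"claw": 1},
    {"tx": 0,"ty": 0,"tz": 0,"wx": 0,"wy": 0,"wz": 0,"claw": 1},
    {"tx": 0,"ty": 0,"tz": 0,"wx": 0,"wy": 0,"wz": 0,"claw": 1},
    {"tx": 0,"ty": 0,"tz": 0,"wx": 0,"wy": 0,"wz": 0,"claw": 1},
    {"tx": 0,"ty": 0,"tz": 0,"wx": 0,"wy": 0,"wz": 0,"claw": 1},
  ],
)

```text
clock: 30.7
tool_pos: [0.5304, -0.0427, 0.198]
eef_rot: [0.649, 0.761, -0.001, -0.001]
contact_force: [-0.6, -0.6, -0.7]
opening: 0.997
finger_force: 0.0
```

Run:
```python
from h import *
st();d=vision.snapshot('wrist');seated(d,(.5218,.0151));seated(d,(.5308,-.0421))
t=vision.snapshot('top');W=cloud(t);X,Y,Z=np.moveaxis(W,-1,0)
P=W[(np.hypot(X-.443,Y+.266)<.07)&(Z>.045)&(Z<.07)];print(rect(P),len(P))
```

```text
t 30.7 tcp [ 0.5304 -0.0427  0.198 ] yaw 99.0 q7 -0.37 open 0.997 F [-0.6 -0.6 -0.7] grip 0.0
top z 0.068
(array([0.5224, 0.0104, 0.0473, 0.0409]), 6.8) 2612
top z 0.068
(array([ 0.532 , -0.0444,  0.0472,  0.0415]), 8.8) 2152
(array([0., 0., 0., 0.]), 0.0) 0
```

Call:
drive_tool(
  targets=[
    {"tx": -0.37,"ty": -0.93,"tz": 0,"wx": 0,"wy": 0,"wz": 0.077,"claw": 1},
    {"tx": -0.37,"ty": -0.93,"tz": 0,"wx": 0,"wy": 0,"wz": 0.077,"claw": 1},
    {"tx": -0.37,"ty": -0.93,"tz": 0,"wx": 0,"wy": 0,"wz": 0.077,"claw": 1},
    {"tx": -0.37,"ty": -0.93,"tz": 0,"wx": 0,"wy": 0,"wz": 0.077,"claw": 1},
    {"tx": -0.37,"ty": -0.93,"tz": 0,"wx": 0,"wy": 0,"wz": 0.077,"claw": 1},
    {"tx": -0.37,"ty": -0.93,"tz": 0,"wx": 0,"wy": 0,"wz": 0.077,"claw": 1},
    {"tx": -0.37,"ty": -0.93,"tz": 0,"wx": 0,"wy": 0,"wz": 0.077,"claw": 1},
    {"tx": -0.37,"ty": -0.93,"tz": 0,"wx": 0,"wy": 0,"wz": 0.077,"claw": 1},
  ],
)

```text
clock: 31.6
tool_pos: [0.4416, -0.2668, 0.1985]
eef_rot: [0.373, 0.928, 0.0, -0.0]
contact_force: [-0.3, 0.2, -0.2]
opening: 0.998
finger_force: 0.0
```

Call:
drive_tool(
  targets=[
    {"tx": 0,"ty": 0,"tz": -0.5,"wx": 0,"wy": 0,"wz": 0,"claw": 1},
    {"tx": 0,"ty": 0,"tz": -0.5,"wx": 0,"wy": 0,"wz": 0,"claw": 1},
    {"tx": 0,"ty": 0,"tz": 0,"wx": 0,"wy": 0,"wz": 0,"claw": 1},
    {"tx": 0,"ty": 0,"tz": 0,"wx": 0,"wy": 0,"wz": 0,"claw": 1},
    {"tx": 0,"ty": 0,"tz": 0,"wx": 0,"wy": 0,"wz": 0,"claw": 1},
    {"tx": 0,"ty": 0,"tz": 0,"wx": 0,"wy": 0,"wz": 0,"claw": 1},
    {"tx": 0,"ty": 0,"tz": 0,"wx": 0,"wy": 0,"wz": 0,"claw": 1},
    {"tx": 0,"ty": 0,"tz": 0,"wx": 0,"wy": 0,"wz": 0,"claw": 1},
  ],
)

```text
clock: 32.4
tool_pos: [0.4426, -0.2658, 0.1694]
eef_rot: [0.375, 0.927, -0.0, 0.0]
contact_force: [-0.5, 0.0, 0.0]
opening: 1.002
finger_force: 0.0
```

Run:
```python
from h import *
st();d=vision.snapshot('wrist');cv2.imwrite('pics/w5.png',d['image']);print(relay(d,(.4415,-.2654),136));st()
```

```text
t 32.4 tcp [ 0.4426 -0.2658  0.1694] yaw 136.0 q7 0.5 open 1.002 F [-0.5  0.   0. ] grip 0.0
(array([ 0.441 , -0.2654]), np.float64(138.6), np.float64(0.00015), 2923)
t 32.45 tcp [ 0.4425 -0.2658  0.1693] yaw 136.0 q7 0.5 open 1.004 F [-0.4  0.3  0.9] grip 0.0
```

Call:
drive_tool(
  targets=[
    {"tx": -0.05,"ty": 0.02,"tz": -0.9,"wx": 0,"wy": 0,"wz": 0.043,"claw": 1},
    {"tx": 0,"ty": 0,"tz": -0.9,"wx": 0,"wy": 0,"wz": 0,"claw": 1},
    {"tx": 0,"ty": 0,"tz": -0.9,"wx": 0,"wy": 0,"wz": 0,"claw": 1},
    {"tx": 0,"ty": 0,"tz": -0.9,"wx": 0,"wy": 0,"wz": 0,"claw": 1},
    {"tx": 0,"ty": 0,"tz": -0.9,"wx": 0,"wy": 0,"wz": 0,"claw": 1},
    {"tx": 0,"ty": 0,"tz": 0,"wx": 0,"wy": 0,"wz": 0,"claw": 1},
    {"tx": 0,"ty": 0,"tz": 0,"wx": 0,"wy": 0,"wz": 0,"claw": -1},
    {"tx": 0,"ty": 0,"tz": 0,"wx": 0,"wy": 0,"wz": 0,"claw": -1},
  ],
)

```text
clock: 33.25
tool_pos: [0.4417, -0.2654, 0.0353]
eef_rot: [0.354, 0.935, 0.0, 0.001]
contact_force: [0.7, 0.4, 0.1]
opening: 0.846
finger_force: 0.0
```

Call:
drive_tool(
  targets=[
    {"tx": 0,"ty": 0,"tz": 0,"wx": 0,"wy": 0,"wz": 0,"claw": -1},
    {"tx": 0,"ty": 0,"tz": 0,"wx": 0,"wy": 0,"wz": 0,"claw": -1},
    {"tx": 0,"ty": 0,"tz": 0,"wx": 0,"wy": 0,"wz": 0,"claw": -1},
    {"tx": 0,"ty": 0,"tz": 0.5,"wx": 0,"wy": 0,"wz": 0,"claw": -1},
    {"tx": 0,"ty": 0,"tz": 0.8,"wx": 0,"wy": 0,"wz": 0,"claw": -1},
    {"tx": 0,"ty": 0,"tz": 1,"wx": 0,"wy": 0,"wz": 0,"claw": -1},
    {"tx": 0,"ty": 0,"tz": 1,"wx": 0,"wy": 0,"wz": 0,"claw": -1},
    {"tx": 0,"ty": 0,"tz": 0.9,"wx": 0,"wy": 0,"wz": 0,"claw": -1},
  ],
)

```text
clock: 34.05
tool_pos: [0.4405, -0.2652, 0.1614]
eef_rot: [0.354, 0.935, 0.0, -0.0]
contact_force: [0.3, 0.3, -1.3]
opening: 0.535
finger_force: 25.0
```

Call:
drive_tool(
  targets=[
    {"tx": 0.414,"ty": 0.69,"tz": 0,"wx": 0,"wy": 0,"wz": -0.082,"claw": -1},
    {"tx": 0.414,"ty": 0.69,"tz": 0,"wx": 0,"wy": 0,"wz": -0.082,"claw": -1},
    {"tx": 0.414,"ty": 0.69,"tz": 0,"wx": 0,"wy": 0,"wz": -0.082,"claw": -1},
    {"tx": 0.414,"ty": 0.69,"tz": 0,"wx": 0,"wy": 0,"wz": -0.082,"claw": -1},
    {"tx": 0.414,"ty": 0.69,"tz": 0,"wx": 0,"wy": 0,"wz": -0.082,"claw": -1},
    {"tx": 0.414,"ty": 0.69,"tz": 0,"wx": 0,"wy": 0,"wz": -0.082,"claw": -1},
    {"tx": 0.414,"ty": 0.69,"tz": 0,"wx": 0,"wy": 0,"wz": -0.082,"claw": -1},
    {"tx": 0.414,"ty": 0.69,"tz": 0,"wx": 0,"wy": 0,"wz": -0.082,"claw": -1},
  ],
)

```text
clock: 34.85
tool_pos: [0.5403, -0.0988, 0.16]
eef_rot: [0.649, 0.76, -0.0, -0.0]
contact_force: [-0.0, -0.1, -0.3]
opening: 0.541
finger_force: 25.0
```

Call:
drive_tool(
  targets=[
    {"tx": 0,"ty": 0,"tz": 0,"wx": 0,"wy": 0,"wz": 0,"claw": -1},
    {"tx": 0,"ty": 0,"tz": 0,"wx": 0,"wy": 0,"wz": 0,"claw": -1},
    {"tx": 0,"ty": 0,"tz": 0,"wx": 0,"wy": 0,"wz": 0,"claw": -1},
    {"tx": 0,"ty": 0,"tz": 0,"wx": 0,"wy": 0,"wz": 0,"claw": -1},
    {"tx": 0,"ty": 0,"tz": 0,"wx": 0,"wy": 0,"wz": 0,"claw": -1},
    {"tx": 0,"ty": 0,"tz": 0,"wx": 0,"wy": 0,"wz": 0,"claw": -1},
    {"tx": 0,"ty": 0,"tz": 0,"wx": 0,"wy": 0,"wz": 0,"claw": -1},
    {"tx": 0,"ty": 0,"tz": 0,"wx": 0,"wy": 0,"wz": 0,"claw": -1},
  ],
)

```text
clock: 35.65
tool_pos: [0.5402, -0.0997, 0.1601]
eef_rot: [0.648, 0.761, 0.0, 0.0]
contact_force: [-0.6, 0.1, -0.9]
opening: 0.533
finger_force: 25.0
```

Run:
```python
from h import *
st();d=vision.snapshot('wrist');held(d);st();seated(d,(.5218,.0151));seated(d,(.5308,-.0421))
```

```text
t 35.65 tcp [ 0.5402 -0.0997  0.1601] yaw 99.2 q7 -0.3 open 0.533 F [-0.6  0.1 -0.9] grip 25.0
held axis dx -0.0006 dyaw -0.1 tilt -0.005 n 2022 top z 0.0153
t 35.7 tcp [ 0.5402 -0.0997  0.16  ] yaw 99.2 q7 -0.3 open 0.538 F [ 0.2  0.7 -1.3] grip 25.0
top z 0.068
(array([0.5225, 0.0092, 0.0478, 0.039 ]), 9.1) 4184
top z 0.068
(array([ 0.5318, -0.0444,  0.0477,  0.0412]), 9.2) 3530
```

Call:
drive_tool(
  targets=[
    {"tx": 0,"ty": 0.04,"tz": -0.8,"wx": 0,"wy": 0,"wz": 0,"claw": -1},
    {"tx": 0,"ty": 0,"tz": -0.8,"wx": 0,"wy": 0,"wz": 0,"claw": -1},
    {"tx": 0,"ty": 0,"tz": -0.8,"wx": 0,"wy": 0,"wz": 0,"claw": -1},
    {"tx": 0,"ty": 0,"tz": -0.45,"wx": 0,"wy": 0,"wz": 0,"claw": -1},
    {"tx": 0,"ty": 0,"tz": -0.2,"wx": 0,"wy": 0,"wz": 0,"claw": -1},
    {"tx": 0,"ty": 0,"tz": -0.2,"wx": 0,"wy": 0,"wz": 0,"claw": -1},
    {"tx": 0,"ty": 0,"tz": -0.2,"wx": 0,"wy": 0,"wz": 0,"claw": -1},
    {"tx": 0,"ty": 0,"tz": -0.1,"wx": 0,"wy": 0,"wz": 0,"claw": -1},
  ],
)

```text
clock: 36.5
tool_pos: [0.5405, -0.0984, 0.0536]
eef_rot: [0.648, 0.761, 0.0, 0.0]
contact_force: [-0.3, 0.6, -1.5]
opening: 0.535
finger_force: 25.0
```

Call:
drive_tool(
  targets=[
    {"tx": 0,"ty": 0,"tz": -0.06,"wx": 0,"wy": 0,"wz": 0,"claw": -1},
    {"tx": 0,"ty": 0,"tz": 0,"wx": 0,"wy": 0,"wz": 0,"claw": -1},
    {"tx": 0,"ty": 0,"tz": 0,"wx": 0,"wy": 0,"wz": 0,"claw": 0.3},
    {"tx": 0,"ty": 0,"tz": 0,"wx": 0,"wy": 0,"wz": 0,"claw": 0.4},
    {"tx": 0,"ty": 0,"tz": 0,"wx": 0,"wy": 0,"wz": 0,"claw": 0.4},
    {"tx": 0,"ty": 0,"tz": 0,"wx": 0,"wy": 0,"wz": 0,"claw": 0.4},
    {"tx": 0,"ty": 0,"tz": 0.3,"wx": 0,"wy": 0,"wz": 0,"claw": 0.4},
    {"tx": 0,"ty": 0,"tz": 0.6,"wx": 0,"wy": 0,"wz": 0,"claw": 0.4},
  ],
)

```text
clock: 37.3
tool_pos: [0.5394, -0.0983, 0.0784]
eef_rot: [0.648, 0.762, -0.001, -0.001]
contact_force: [-0.5, -0.5, 0.0]
opening: 0.7
finger_force: 0.0
```

Call:
drive_tool(
  targets=[
    {"tx": 0,"ty": 0,"tz": 1,"wx": 0,"wy": 0,"wz": 0,"claw": 0.4},
    {"tx": 0,"ty": 0,"tz": 1,"wx": 0,"wy": 0,"wz": 0,"claw": 0.4},
    {"tx": 0,"ty": 0,"tz": 1,"wx": 0,"wy": 0,"wz": 0,"claw": 0.4},
    {"tx": 0,"ty": 0,"tz": 1,"wx": 0,"wy": 0,"wz": 0,"claw": 0.4},
    {"tx": -0.7,"ty": 0,"tz": 1,"wx": 0,"wy": 0,"wz": 0,"claw": 0.4},
    {"tx": -0.7,"ty": 0,"tz": 1,"wx": 0,"wy": 0,"wz": 0,"claw": 0.4},
    {"tx": -0.7,"ty": 0,"tz": 0,"wx": 0,"wy": 0,"wz": 0,"claw": 0.4},
    {"tx": 0,"ty": 0,"tz": 0,"wx": 0,"wy": 0,"wz": 0,"claw": 0.4},
  ],
)

```text
clock: 38.1
tool_pos: [0.4748, -0.0989, 0.2599]
eef_rot: [0.648, 0.762, -0.001, 0.0]
contact_force: [-0.2, 0.2, -0.8]
opening: 0.702
finger_force: 0.0
```

Run:
```python
from h import *
st();d=vision.snapshot('wrist');cv2.imwrite('pics/w6.png',d['image'])
for c in((.5134,.0716),(.522,.0151),(.5308,-.0421),(.54,-.099)):seated(d,c)
W=cloud(d);X,Y,Z=np.moveaxis(W,-1,0)
m=(X>.43)&(X<.495)&(Y>-.08)&(Y<.04)&(Z>.062)&(Z<.08);print('bar',rect(W[m]),np.median(Z[m]));carrier(d,9)
m=(Z>.05)&(Z<.062)&(X>.63)&(X<.72)&(abs(Y)<.18);e=W[m];
b=[(y,np.percentile(e[abs(e[:,1]-y)<.005][:,0],1)) for y in np.arange(-.08,.14,.01) if (abs(e[:,1]-y)<.005).sum()>20]
b=np.array(b);print('head front x(y):',np.polyfit(b[:,0],b[:,1],1),len(b),'y range',np.percentile(e[:,1],[.3,99.7]))
```

```text
t 38.1 tcp [ 0.4748 -0.0989  0.2599] yaw 99.2 q7 -0.21 open 0.702 F [-0.2  0.2 -0.8] grip 0.0
top z 0.068
(array([0.5147, 0.0536, 0.0431, 0.0142]), 9.1) 688
top z 0.068
(array([0.5224, 0.0103, 0.048 , 0.0409]), 7.2) 2000
top z 0.068
(array([ 0.5318, -0.044 ,  0.048 ,  0.0405]), 9.3) 1693
top z 0.068
(array([ 0.5412, -0.1024,  0.0479,  0.0409]), 9.3) 1442
bar (array([ 0.4651, -0.0235,  0.0896,  0.0095]), -80.9) 0.07033540508406444
car 14114 width 0.1135 len 0.2057 centre [ 0.5084 -0.0597]
head front x(y): [0.01324989 0.64496252] 18 y range [-0.09789658  0.08790902]
```

View pics/w6.png

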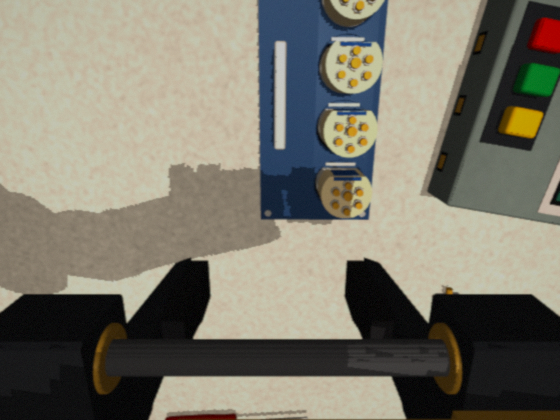

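All four relays are seated with tops at 68–70 mm, at (352,10), (352,65), (348,130) and (346,192). The pull bar runs from (280,40) to (280,148). Next I pinch the bar.

Call:
drive_tool(
  targets=[
    {"tx": -0.11,"ty": 0.84,"tz": -0.5,"wx": 0,"wy": 0,"wz": 0,"claw": -0.4},
    {"tx": -0.11,"ty": 0.84,"tz": -0.5,"wx": 0,"wy": 0,"wz": 0,"claw": -0.4},
    {"tx": -0.11,"ty": 0.84,"tz": -0.5,"wx": 0,"wy": 0,"wz": 0,"claw": -0.4},
    {"tx": 0,"ty": 0,"tz": -0.8,"wx": 0,"wy": 0,"wz": 0,"claw": -0.4},
    {"tx": 0,"ty": 0,"tz": -0.8,"wx": 0,"wy": 0,"wz": 0,"claw": -0.4},
    {"tx": 0,"ty": 0,"tz": -0.8,"wx": 0,"wy": 0,"wz": 0,"claw": -0.4},
    {"tx": 0,"ty": 0,"tz": -0.8,"wx": 0,"wy": 0,"wz": 0,"claw": -0.4},
    {"tx": 0,"ty": 0,"tz": 0,"wx": 0,"wy": 0,"wz": 0,"claw": -0.4},
  ],
)

```text
clock: 38.95
tool_pos: [0.4667, -0.0224, 0.1151]
eef_rot: [0.648, 0.762, -0.002, -0.002]
contact_force: [-0.7, 0.0, -0.1]
opening: 0.3
finger_force: 0.0
```

Call:
drive_tool(
  targets=[
    {"tx": 0,"ty": 0,"tz": 0,"wx": 0,"wy": 0,"wz": 0,"claw": -0.4},
    {"tx": 0,"ty": 0,"tz": 0,"wx": 0,"wy": 0,"wz": 0,"claw": -0.4},
    {"tx": 0,"ty": 0,"tz": 0,"wx": 0,"wy": 0,"wz": 0,"claw": -0.4},
    {"tx": 0,"ty": 0,"tz": 0,"wx": 0,"wy": 0,"wz": 0,"claw": -0.4},
    {"tx": 0,"ty": 0,"tz": 0,"wx": 0,"wy": 0,"wz": 0,"claw": -0.4},
    {"tx": 0,"ty": 0,"tz": 0,"wx": 0,"wy": 0,"wz": 0,"claw": -0.4},
    {"tx": 0,"ty": 0,"tz": 0,"wx": 0,"wy": 0,"wz": 0,"claw": -0.4},
    {"tx": 0,"ty": 0,"tz": 0,"wx": 0,"wy": 0,"wz": 0,"claw": -0.4},
  ],
)

```text
clock: 39.75
tool_pos: [0.4674, -0.0228, 0.1178]
eef_rot: [0.648, 0.761, 0.0, 0.0]
contact_force: [-0.3, 1.0, 0.2]
opening: 0.3
finger_force: 0.0
```

Call:
drive_tool(
  targets=[
    {"tx": -0.07,"ty": 0,"tz": -0.6,"wx": 0,"wy": 0,"wz": 0,"claw": -0.4},
    {"tx": 0,"ty": 0,"tz": -0.7,"wx": 0,"wy": 0,"wz": 0,"claw": -0.4},
    {"tx": 0,"ty": 0,"tz": -0.7,"wx": 0,"wy": 0,"wz": 0,"claw": -0.4},
    {"tx": 0,"ty": 0,"tz": 0,"wx": 0,"wy": 0,"wz": 0,"claw": -0.4},
    {"tx": 0,"ty": 0,"tz": 0,"wx": 0,"wy": 0,"wz": 0,"claw": -1},
    {"tx": 0,"ty": 0,"tz": 0,"wx": 0,"wy": 0,"wz": 0,"claw": -1},
    {"tx": 0,"ty": 0,"tz": 0,"wx": 0,"wy": 0,"wz": 0,"claw": -1},
    {"tx": 0,"ty": 0,"tz": 0,"wx": 0,"wy": 0,"wz": 0,"claw": -1},
  ],
  force=40,
)

```text
clock: 40.55
tool_pos: [0.4649, -0.023, 0.0585]
eef_rot: [0.648, 0.761, 0.0, 0.0]
contact_force: [-3.0, 0.9, 5.1]
opening: 0.102
finger_force: 40.0
```

Run:
```python
from h import *
st();print(r.get_state()['moment'])
```

```text
t 40.55 tcp [ 0.4649 -0.023   0.0585] yaw 99.2 q7 -0.73 open 0.102 F [-3.   0.9  5.1] grip 40.0
[ 0.04541431  0.39405556 -0.02764501]
```

Call:
drive_tool(
  targets=[
    {"tx": 0.08,"ty": 0.06,"tz": 0,"wx": 0,"wy": 0,"wz": -0.006,"claw": -1},
    {"tx": 0.15,"ty": 0.11,"tz": 0,"wx": 0,"wy": 0,"wz": -0.01,"claw": -1},
    {"tx": 0.15,"ty": 0.11,"tz": 0,"wx": 0,"wy": 0,"wz": -0.01,"claw": -1},
    {"tx": 0.15,"ty": 0.11,"tz": 0,"wx": 0,"wy": 0,"wz": -0.01,"claw": -1},
    {"tx": 0.15,"ty": 0.11,"tz": 0,"wx": 0,"wy": 0,"wz": -0.01,"claw": -1},
    {"tx": 0.15,"ty": 0.11,"tz": 0,"wx": 0,"wy": 0,"wz": -0.01,"claw": -1},
    {"tx": 0.15,"ty": 0.11,"tz": 0,"wx": 0,"wy": 0,"wz": -0.01,"claw": -1},
    {"tx": 0.15,"ty": 0.11,"tz": 0,"wx": 0,"wy": 0,"wz": -0.01,"claw": -1},
  ],
)

```text
clock: 41.35
tool_pos: [0.4869, -0.0078, 0.0583]
eef_rot: [0.68, 0.733, -0.015, -0.002]
contact_force: [-21.2, -13.2, 27.9]
opening: 0.109
finger_force: 40.2
```

Call:
drive_tool(
  targets=[
    {"tx": 0.15,"ty": 0.11,"tz": 0,"wx": 0,"wy": 0,"wz": -0.01,"claw": -1},
    {"tx": 0.15,"ty": 0.11,"tz": 0,"wx": 0,"wy": 0,"wz": -0.01,"claw": -1},
    {"tx": 0.15,"ty": 0.11,"tz": 0,"wx": 0,"wy": 0,"wz": -0.01,"claw": -1},
    {"tx": 0.15,"ty": 0.11,"tz": 0,"wx": 0,"wy": 0,"wz": -0.01,"claw": -1},
    {"tx": 0.15,"ty": 0.11,"tz": 0,"wx": 0,"wy": 0,"wz": -0.01,"claw": -1},
    {"tx": 0.15,"ty": 0.11,"tz": 0,"wx": 0,"wy": 0,"wz": -0.01,"claw": -1},
    {"tx": 0.15,"ty": 0.11,"tz": 0,"wx": 0,"wy": 0,"wz": -0.01,"claw": -1},
    {"tx": 0.08,"ty": 0.11,"tz": 0,"wx": 0,"wy": 0,"wz": -0.02,"claw": -1},
  ],
)

```text
clock: 42.15
tool_pos: [0.5226, 0.0178, 0.0584]
eef_rot: [0.714, 0.7, -0.014, -0.0]
contact_force: [-18.3, -15.4, 25.9]
opening: 0.107
finger_force: 40.0
```

```bash
cat >> h.py <<'E'
def pad_line(d,a=-.9):
    """gap carrier/head in the wrist view: front edge of carrier top, front edge of head top, carrier yaw"""
    W=cloud(d);X,Y,Z=np.moveaxis(W,-1,0);hsv=cv2.cvtColor(d['image'],cv2.COLOR_BGR2HSV)
    blue=(hsv[...,0]>95)&(hsv[...,0]<128)&(hsv[...,1]>90)&(Z>.031)&(Z<.037)&(X>.5)
    hd=(Z>.053)&(Z<.062)&(X>.62)&(X<.72)&(abs(Y)<.2)
    def line(m,f):
        b=[(y,f(X[m&(abs(Y-y)<.003)])) for y in np.arange(-.15,.2,.006) if (m&(abs(Y-y)<.003)).sum()>15];b=np.array(b)
        k=np.polyfit(b[:,0],b[:,1],1);g=abs(np.polyval(k,b[:,0])-b[:,1])<.0015;k=np.polyfit(b[g,0],b[g,1],1);return k,g.sum()
    for n,m,f in(('car',blue,lambda v:np.percentile(v,99)),('head',hd,lambda v:np.percentile(v,1))):
        k,c=line(m,f);print(n,'front x at y=.026: %.4f yaw %.2f n %d'%(np.polyval(k,.026),-np.degrees(np.arctan(k[0])),c),'y range',np.percentile(Y[m],[.3,99.7]).round(4))
E
python3 - <<'E'
from h import *
st();d=vision.snapshot('wrist');cv2.imwrite('pics/w7.png',d['image']);pad_line(d)
E
```

```text
t 42.15 tcp [0.5226 0.0178 0.0584] yaw 88.8 q7 -0.8 open 0.107 F [-18.3 -15.4  25.9] grip 40.0
car front x at y=.026: 0.9086 yaw -87.61 n 1 y range [-0.0844  0.1317]
head front x at y=.026: 0.6445 yaw -0.52 n 11 y range [-0.0601  0.015 ]h.py:71: RankWarning: Polyfit may be poorly conditioned
  k=np.polyfit(b[:,0],b[:,1],1);g=abs(np.polyval(k,b[:,0])-b[:,1])<.0015;k=np.polyfit(b[g,0],b[g,1],1);return k,g.sum()
```

View pics/w7.png

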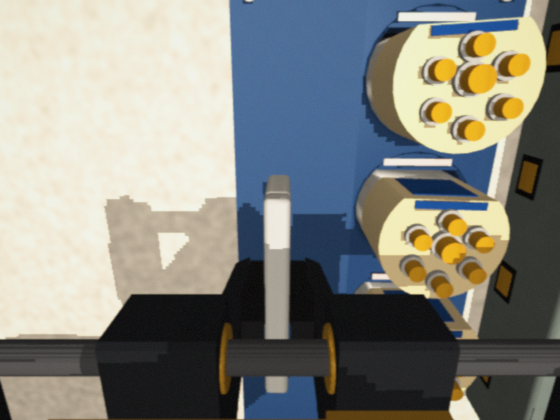

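The bar is pinched at (277,290). The carrier follows upright, parallel to the head with a gap of roughly 25 mm. The downward load is 26 N, so I'm easing it off.

Call:
drive_tool(
  targets=[
    {"tx": 0,"ty": 0,"tz": 0.05,"wx": 0,"wy": 0,"wz": 0,"claw": -1},
    {"tx": 0,"ty": 0,"tz": 0.05,"wx": 0,"wy": 0,"wz": 0,"claw": -1},
    {"tx": 0,"ty": 0,"tz": 0,"wx": 0,"wy": 0,"wz": 0,"claw": -1},
    {"tx": 0,"ty": 0,"tz": 0,"wx": 0,"wy": 0,"wz": 0,"claw": -1},
    {"tx": 0,"ty": 0,"tz": 0,"wx": 0,"wy": 0,"wz": 0,"claw": -1},
    {"tx": 0,"ty": 0,"tz": 0,"wx": 0,"wy": 0,"wz": 0,"claw": -1},
    {"tx": 0,"ty": 0,"tz": 0,"wx": 0,"wy": 0,"wz": 0,"claw": -1},
    {"tx": 0,"ty": 0,"tz": 0,"wx": 0,"wy": 0,"wz": 0,"claw": -1},
  ],
)

```text
clock: 43.0
tool_pos: [0.5333, 0.0286, 0.0607]
eef_rot: [0.712, 0.702, 0.0, 0.0]
contact_force: [0.3, -2.4, -6.4]
opening: 0.105
finger_force: 40.6
```

Run:
```python
from h import *
st();s=r.get_state();print(s['moment'],s['eef_rot'].round(4))
d=vision.snapshot('wrist');W=cloud(d);X,Y,Z=np.moveaxis(W,-1,0)
m=(Z>.062)&(Z<.078)&(X>.49)&(X<.545)&(Y>.015)&(Y<.08);b=W[m]
k=np.polyfit(b[:,1],b[:,0],1);print('bar x(y=.0178) %.4f'%np.polyval(k,.0178),'yaw',-np.degrees(np.arctan(k[0])),'end y',np.percentile(b[:,1],99),np.median(b[:,2]))
```

```text
t 43.0 tcp [0.5333 0.0286 0.0607] yaw 89.2 q7 -0.79 open 0.105 F [ 0.3 -2.4 -6.4] grip 40.6
[-0.54130431  0.24235274 -0.21820552] [7.118e-01 7.024e-01 2.000e-04 0.000e+00]
bar x(y=.0178) 0.5308 yaw -3.30232600522325 end y 0.0729703792036538 0.0723789036418586
```

Call:
drive_tool(
  targets=[
    {"tx": 0,"ty": 0,"tz": -0.03,"wx": 0,"wy": 0,"wz": 0,"claw": -1},
    {"tx": 0,"ty": 0,"tz": 0,"wx": 0,"wy": 0,"wz": 0,"claw": -1},
    {"tx": 0,"ty": 0,"tz": 0,"wx": 0,"wy": 0,"wz": 0,"claw": -1},
    {"tx": 0,"ty": 0,"tz": 0,"wx": 0,"wy": 0,"wz": 0,"claw": -1},
    {"tx": 0,"ty": 0,"tz": 0,"wx": 0,"wy": 0,"wz": 0,"claw": -1},
    {"tx": 0,"ty": 0,"tz": 0,"wx": 0,"wy": 0,"wz": 0,"claw": -1},
    {"tx": 0,"ty": 0,"tz": 0,"wx": 0,"wy": 0,"wz": 0,"claw": -1},
    {"tx": 0,"ty": 0,"tz": 0,"wx": 0,"wy": 0,"wz": 0,"claw": -1},
  ],
)

```text
clock: 43.85
tool_pos: [0.5328, 0.0287, 0.0599]
eef_rot: [0.712, 0.702, -0.0, -0.0]
contact_force: [-3.1, -0.4, -4.1]
opening: 0.108
finger_force: 40.3
```

```bash
cat >> h.py <<'E'
def edges(d):
    W=cloud(d);X,Y,Z=np.moveaxis(W,-1,0)
    hsv=cv2.cvtColor(d['image'],cv2.COLOR_BGR2HSV);blue=(hsv[...,0]>95)&(hsv[...,0]<128)&(hsv[...,1]>80)
    car=(Z>.030)&(Z<.042)&(X>.4)&(X<.66)&blue
    hd=(Z>.053)&(Z<.062)&(X>.62)&(X<.72)
    bar=(Z>.064)&(Z<.08)&(X>.45)&(X<.58)
    def rows(m,pick,lim):
        o=[]
        for v in range(lim):
            u=np.flatnonzero(m[v])
            if len(u)>4:o.append(W[v,u[pick]][:2])
        o=np.array(o);k=np.polyfit(o[:,1],o[:,0],1)
        for _ in range(4):
            e=abs(np.polyval(k,o[:,1])-o[:,0]);g=e<max(.0012,np.median(e));k=np.polyfit(o[g,1],o[g,0],1)
        return 'x at y=.028 %.4f yaw %.2f n %d'%(np.polyval(k,.028),-np.degrees(np.arctan(k[0])),g.sum())
    print('car back',rows(car,0,255));print('car front',rows(car,-1,255));print('head front',rows(hd,0,255))
    print('car/end y',np.nanpercentile(Y[car],99.8).round(4),'Z car near/far',[np.median(Z[car&(abs(Y-y)<.01)]).round(4) for y in(.04,.07,.1)])
E
python3 - <<'E'
from h import *
st();d=vision.snapshot('wrist');edges(d)
E
```

```text
t 43.85 tcp [0.5328 0.0287 0.0599] yaw 89.2 q7 -0.8 open 0.108 F [-3.1 -0.4 -4.1] grip 40.3
car back x at y=.028 0.5126 yaw -1.81 n 255
car front x at y=.028 0.5690 yaw -2.84 n 127
head front x at y=.028 0.6451 yaw -1.20 n 74
car/end y 0.1438 Z car near/far [np.float64(0.0336), np.float64(0.0335), np.float64(0.0337)]
```

Call:
drive_tool(
  targets=[
    {"tx": 0.05,"ty": 0,"tz": 0.01,"wx": 0,"wy": 0,"wz": 0.004,"claw": -1},
    {"tx": 0.08,"ty": 0,"tz": 0.01,"wx": 0,"wy": 0,"wz": 0.004,"claw": -1},
    {"tx": 0.08,"ty": 0,"tz": 0,"wx": 0,"wy": 0,"wz": 0.005,"claw": -1},
    {"tx": 0.08,"ty": 0,"tz": 0,"wx": 0,"wy": 0,"wz": 0,"claw": -1},
    {"tx": 0.08,"ty": 0,"tz": 0,"wx": 0,"wy": 0,"wz": 0,"claw": -1},
    {"tx": 0.08,"ty": 0,"tz": 0,"wx": 0,"wy": 0,"wz": 0,"claw": -1},
    {"tx": 0.08,"ty": 0,"tz": 0,"wx": 0,"wy": 0,"wz": 0,"claw": -1},
    {"tx": 0.05,"ty": 0,"tz": 0,"wx": 0,"wy": 0,"wz": 0,"claw": -1},
  ],
)

```text
clock: 44.7
tool_pos: [0.55, 0.0293, 0.0604]
eef_rot: [0.707, 0.707, -0.0, -0.001]
contact_force: [-8.0, 1.7, -3.5]
opening: 0.106
finger_force: 40.3
```

Call:
drive_tool(
  targets=[
    {"tx": 0,"ty": 0,"tz": 0,"wx": 0,"wy": 0,"wz": 0,"claw": -1},
    {"tx": 0,"ty": 0,"tz": 0,"wx": 0,"wy": 0,"wz": 0,"claw": -1},
    {"tx": 0,"ty": 0,"tz": 0,"wx": 0,"wy": 0,"wz": 0,"claw": -1},
    {"tx": 0,"ty": 0,"tz": 0,"wx": 0,"wy": 0,"wz": 0,"claw": -1},
    {"tx": 0,"ty": 0,"tz": 0,"wx": 0,"wy": 0,"wz": 0,"claw": -1},
    {"tx": 0,"ty": 0,"tz": 0,"wx": 0,"wy": 0,"wz": 0,"claw": -1},
    {"tx": 0,"ty": 0,"tz": 0,"wx": 0,"wy": 0,"wz": 0,"claw": -1},
    {"tx": 0,"ty": 0,"tz": 0,"wx": 0,"wy": 0,"wz": 0,"claw": -1},
  ],
)

```text
clock: 45.5
tool_pos: [0.55, 0.0294, 0.0603]
eef_rot: [0.707, 0.707, 0.0, -0.001]
contact_force: [-4.6, 0.4, -4.1]
opening: 0.108
finger_force: 40.3
```

Run:
```python
from h import *
st();d=vision.snapshot('wrist');edges(d)
```

```text
t 45.5 tcp [0.55   0.0294 0.0603] yaw 90.0 q7 -0.76 open 0.108 F [-4.6  0.4 -4.1] grip 40.3
car back x at y=.028 0.5297 yaw -0.59 n 255
car front x at y=.028 0.5859 yaw -1.59 n 127
head front x at y=.028 0.6457 yaw -0.55 n 246
car/end y 0.145 Z car near/far [np.float64(0.034), np.float64(0.0339), np.float64(0.0341)]
```

Call:
drive_tool(
  targets=[
    {"tx": 0.05,"ty": 0,"tz": -0.02,"wx": 0,"wy": 0,"wz": 0,"claw": -1},
    {"tx": 0.05,"ty": 0,"tz": -0.02,"wx": 0,"wy": 0,"wz": 0,"claw": -1},
    {"tx": 0.05,"ty": 0,"tz": 0,"wx": 0,"wy": 0,"wz": 0,"claw": -1},
    {"tx": 0.03,"ty": 0,"tz": 0,"wx": 0,"wy": 0,"wz": 0,"claw": -1},
    {"tx": 0,"ty": 0,"tz": 0,"wx": 0,"wy": 0,"wz": 0,"claw": -1},
    {"tx": 0,"ty": 0,"tz": 0,"wx": 0,"wy": 0,"wz": 0,"claw": -1},
    {"tx": 0,"ty": 0,"tz": 0,"wx": 0,"wy": 0,"wz": 0,"claw": -1},
    {"tx": 0,"ty": 0,"tz": 0,"wx": 0,"wy": 0,"wz": 0,"claw": -1},
  ],
)

```text
clock: 46.35
tool_pos: [0.55, 0.0297, 0.0588]
eef_rot: [0.706, 0.708, -0.004, -0.004]
contact_force: [-15.5, 3.4, 3.4]
opening: 0.104
finger_force: 40.1
```

Call:
drive_tool(
  targets=[
    {"tx": -0.08,"ty": 0,"tz": 0,"wx": 0,"wy": 0,"wz": 0,"claw": -1},
    {"tx": -0.06,"ty": 0,"tz": 0,"wx": 0,"wy": 0,"wz": 0,"claw": -1},
    {"tx": 0,"ty": 0,"tz": 0,"wx": 0,"wy": 0,"wz": 0,"claw": -1},
    {"tx": 0,"ty": 0,"tz": 0,"wx": 0,"wy": 0,"wz": 0,"claw": -0.5},
    {"tx": 0,"ty": 0,"tz": 0,"wx": 0,"wy": 0,"wz": 0,"claw": -0.4},
    {"tx": 0,"ty": 0,"tz": 0,"wx": 0,"wy": 0,"wz": 0,"claw": -0.4},
    {"tx": 0,"ty": 0,"tz": 0.3,"wx": 0,"wy": 0,"wz": 0,"claw": -0.4},
    {"tx": 0,"ty": 0,"tz": 0.7,"wx": 0,"wy": 0,"wz": 0,"claw": -0.4},
  ],
)

```text
clock: 47.15
tool_pos: [0.5517, 0.0284, 0.0893]
eef_rot: [0.707, 0.707, -0.0, -0.0]
contact_force: [0.0, 0.2, -0.5]
opening: 0.3
finger_force: 0.0
```

Call:
drive_tool(
  targets=[
    {"tx": 0,"ty": 0,"tz": 1,"wx": 0,"wy": 0,"wz": 0,"claw": -0.4},
    {"tx": 0,"ty": 0,"tz": 1,"wx": 0,"wy": 0,"wz": 0,"claw": -0.4},
    {"tx": 0,"ty": 0,"tz": 1,"wx": 0,"wy": 0,"wz": 0,"claw": -1},
    {"tx": 0.3,"ty": -0.4,"tz": 1,"wx": 0,"wy": 0,"wz": 0,"claw": -1},
    {"tx": 0.7,"ty": -0.8,"tz": 1,"wx": 0,"wy": 0,"wz": 0,"claw": -1},
    {"tx": 0.7,"ty": -0.8,"tz": 1,"wx": 0,"wy": 0,"wz": 0,"claw": -1},
    {"tx": 0.3,"ty": -0.4,"tz": 1,"wx": 0,"wy": 0,"wz": 0,"claw": -1},
    {"tx": 0,"ty": 0,"tz": 0,"wx": 0,"wy": 0,"wz": 0,"claw": -1},
  ],
)

```text
clock: 47.95
tool_pos: [0.6156, -0.0461, 0.3044]
eef_rot: [0.709, 0.705, 0.004, 0.004]
contact_force: [-0.1, 0.2, -0.6]
opening: 0.003
finger_force: 0.0
```

Run:
```python
from h import *
st();d=vision.snapshot('wrist');cv2.imwrite('pics/w8.png',d['image']);edges(d);print(keys(d))
for y in(.114,.056,-.002,-.06):seated(d,(.611,y))
W=cloud(d);X,Y,Z=np.moveaxis(W,-1,0);hsv=cv2.cvtColor(d['image'],cv2.COLOR_BGR2HSV);blue=(hsv[...,0]>95)&(hsv[...,0]<128)&(hsv[...,1]>80)
c=blue&(Z>.03)&(Z<.037)&(X<.64)&(X>.5);h=(Z>.053)&(Z<.062)&(X>.65)&(X<.67)
print('carrier y ends',np.percentile(Y[c],[.3,99.7]),'head',np.percentile(Y[h],[.3,99.7]))
```

```text
t 47.95 tcp [ 0.6156 -0.0461  0.3044] yaw 89.7 q7 -0.36 open 0.003 F [-0.1  0.2 -0.6] grip 0.0
car back x at y=.028 0.5310 yaw -0.78 n 206
car front x at y=.028 0.6451 yaw -0.92 n 207
head front x at y=.028 0.6463 yaw -0.82 n 191
car/end y 0.1224 Z car near/far [np.float64(0.0326), np.float64(0.0325), np.float64(0.0325)]
{'red': ((array([0.6811, 0.062 , 0.0278, 0.0236]), -0.2), np.float64(0.0658)), 'yellow': ((array([0.6263, 0.0325, 0.1548, 0.0757]), -58.5), np.float64(0.0761)), 'green': ((array([0.6804, 0.0262, 0.0273, 0.0236]), -0.3), np.float64(0.0728))}
top z 0.068
(array([0.6124, 0.1022, 0.0477, 0.0251]), 0.0) 1065
top z 0.068
(array([0.6122, 0.0528, 0.0475, 0.0404]), -2.2) 1535
top z 0.068
(array([ 0.6121, -0.0029,  0.0468,  0.0409]), -0.3) 1338
top z 0.068
(array([ 0.6116, -0.0614,  0.047 ,  0.0411]), 1.8) 1152
carrier y ends [-0.09512326  0.12231946] head [-0.09678459  0.11694908]
```

View pics/w8.png

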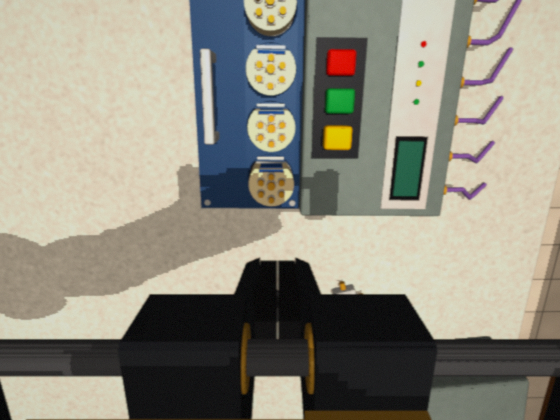

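The carrier is docked at the head front (seam near column 302). The ends line up at about row 210 and all four relays are seated. Green is at (340,101) with red still down. Pressing green.

Call:
drive_tool(
  targets=[
    {"tx": 0.72,"ty": 0.8,"tz": 0,"wx": 0,"wy": 0,"wz": 0,"claw": -1},
    {"tx": 0.72,"ty": 0.8,"tz": 0,"wx": 0,"wy": 0,"wz": 0,"claw": -1},
    {"tx": 0.72,"ty": 0.8,"tz": -0.5,"wx": 0,"wy": 0,"wz": 0,"claw": -1},
    {"tx": 0,"ty": 0,"tz": -1,"wx": 0,"wy": 0,"wz": 0,"claw": -1},
    {"tx": 0,"ty": 0,"tz": -1,"wx": 0,"wy": 0,"wz": 0,"claw": -1},
    {"tx": 0,"ty": 0,"tz": -1,"wx": 0,"wy": 0,"wz": 0,"claw": -1},
    {"tx": 0,"ty": 0,"tz": -1,"wx": 0,"wy": 0,"wz": 0,"claw": -1},
    {"tx": 0,"ty": 0,"tz": -1,"wx": 0,"wy": 0,"wz": 0,"claw": -1},
  ],
)

```text
clock: 48.8
tool_pos: [0.6751, 0.0295, 0.1325]
eef_rot: [0.706, 0.708, -0.0, -0.001]
contact_force: [0.5, 0.0, 0.5]
opening: 0.005
finger_force: 0.0
```

Call:
drive_tool(
  targets=[
    {"tx": 0,"ty": 0,"tz": -0.7,"wx": 0,"wy": 0,"wz": 0,"claw": -1},
    {"tx": 0,"ty": 0,"tz": 0,"wx": 0,"wy": 0,"wz": 0,"claw": -1},
    {"tx": 0,"ty": 0,"tz": 0,"wx": 0,"wy": 0,"wz": 0,"claw": -1},
    {"tx": 0,"ty": 0,"tz": 0,"wx": 0,"wy": 0,"wz": 0,"claw": -1},
    {"tx": 0,"ty": 0,"tz": 0,"wx": 0,"wy": 0,"wz": 0,"claw": -1},
    {"tx": 0,"ty": 0,"tz": 0,"wx": 0,"wy": 0,"wz": 0,"claw": -1},
    {"tx": 0,"ty": 0,"tz": 0,"wx": 0,"wy": 0,"wz": 0,"claw": -1},
    {"tx": 0,"ty": 0,"tz": 0,"wx": 0,"wy": 0,"wz": 0,"claw": -1},
  ],
)

```text
clock: 49.6
tool_pos: [0.6766, 0.0284, 0.1136]
eef_rot: [0.707, 0.707, 0.0, 0.0]
contact_force: [-0.3, -0.8, -0.5]
opening: 0.006
finger_force: 0.0
```

Call:
drive_tool(
  targets=[
    {"tx": 0.13,"ty": -0.06,"tz": -0.4,"wx": 0,"wy": 0,"wz": 0,"claw": -1},
    {"tx": 0,"ty": 0,"tz": -0.4,"wx": 0,"wy": 0,"wz": 0,"claw": -1},
    {"tx": 0,"ty": 0,"tz": -0.1,"wx": 0,"wy": 0,"wz": 0,"claw": -1},
    {"tx": 0,"ty": 0,"tz": -0.1,"wx": 0,"wy": 0,"wz": 0,"claw": -1},
    {"tx": 0,"ty": 0,"tz": -0.1,"wx": 0,"wy": 0,"wz": 0,"claw": -1},
    {"tx": 0,"ty": 0,"tz": -0.1,"wx": 0,"wy": 0,"wz": 0,"claw": -1},
    {"tx": 0,"ty": 0,"tz": -0.1,"wx": 0,"wy": 0,"wz": 0,"claw": -1},
    {"tx": 0,"ty": 0,"tz": -0.1,"wx": 0,"wy": 0,"wz": 0,"claw": -1},
  ],
)

```text
clock: 50.4
tool_pos: [0.6809, 0.0269, 0.0752]
eef_rot: [0.707, 0.707, 0.0, 0.001]
contact_force: [-12.2, -3.1, 41.6]
opening: 0.007
finger_force: 20.6
```

Call:
drive_tool(
  targets=[
    {"tx": 0,"ty": 0,"tz": -0.05,"wx": 0,"wy": 0,"wz": 0,"claw": -1},
    {"tx": 0,"ty": 0,"tz": 0,"wx": 0,"wy": 0,"wz": 0,"claw": -1},
    {"tx": 0,"ty": 0,"tz": 0,"wx": 0,"wy": 0,"wz": 0,"claw": -1},
    {"tx": 0,"ty": 0,"tz": 0.6,"wx": 0,"wy": 0,"wz": 0,"claw": -1},
    {"tx": 0,"ty": 0,"tz": 1,"wx": 0,"wy": 0,"wz": 0,"claw": -1},
    {"tx": 0,"ty": 0,"tz": 1,"wx": 0,"wy": 0,"wz": 0,"claw": -1},
    {"tx": 0,"ty": -0.8,"tz": 1,"wx": 0,"wy": 0,"wz": 0,"claw": -1},
    {"tx": -0.7,"ty": -0.8,"tz": 1,"wx": 0,"wy": 0,"wz": 0,"claw": -1},
  ],
)

```text
clock: 51.2
tool_pos: [0.6616, -0.0206, 0.2091]
eef_rot: [0.707, 0.708, 0.002, 0.001]
contact_force: [-0.3, -1.1, 0.1]
opening: 0.005
finger_force: 0.0
```

Call:
drive_tool(
  targets=[
    {"tx": -0.8,"ty": -0.8,"tz": 1,"wx": 0,"wy": 0,"wz": 0,"claw": -1},
    {"tx": -0.5,"ty": 0,"tz": 1,"wx": 0,"wy": 0,"wz": 0,"claw": -1},
    {"tx": 0,"ty": 0,"tz": 1,"wx": 0,"wy": 0,"wz": 0,"claw": -1},
    {"tx": 0,"ty": 0,"tz": 0,"wx": 0,"wy": 0,"wz": 0,"claw": -1},
    {"tx": 0,"ty": 0,"tz": 0,"wx": 0,"wy": 0,"wz": 0,"claw": -1},
    {"tx": 0,"ty": 0,"tz": 0,"wx": 0,"wy": 0,"wz": 0,"claw": -1},
    {"tx": 0,"ty": 0,"tz": 0,"wx": 0,"wy": 0,"wz": 0,"claw": -1},
    {"tx": 0,"ty": 0,"tz": 0,"wx": 0,"wy": 0,"wz": 0,"claw": -1},
  ],
)

```text
clock: 52.0
tool_pos: [0.62, -0.0452, 0.2966]
eef_rot: [0.707, 0.707, -0.001, -0.001]
contact_force: [-0.6, -0.5, 0.2]
opening: 0.003
finger_force: 0.0
```

Run:
```python
from h import *
st();d=vision.snapshot('wrist');cv2.imwrite('pics/w9.png',d['image']);edges(d)
W=cloud(d);Y=W[...,1]
for n,p in(('red',(.681,.062)),('green',(.6805,.0263)),('yellow',(.68,-.0093))):
    m=np.hypot(W[...,0]-p[0],W[...,1]-p[1])<.008;print(n,np.nanmedian(W[...,2][m]).round(4))
for y in(.114,.056,-.002,-.06):seated(d,(.611,y))
```

```text
t 52.0 tcp [ 0.62   -0.0452  0.2966] yaw 90.0 q7 -0.36 open 0.003 F [-0.6 -0.5  0.2] grip 0.0
car back x at y=.028 0.5310 yaw -0.81 n 209
car front x at y=.028 0.6451 yaw -0.93 n 210
head front x at y=.028 0.6463 yaw -0.78 n 189
car/end y 0.1217 Z car near/far [np.float64(0.0325), np.float64(0.0325), np.float64(0.0325)]
red 0.0725
green 0.0655
yellow 0.0725
top z 0.068
(array([0.6124, 0.1019, 0.0476, 0.0245]), 0.1) 1091
top z 0.068
(array([0.6125, 0.0528, 0.0474, 0.0405]), -2.2) 1602
top z 0.068
(array([ 0.6123, -0.0028,  0.0478,  0.041 ]), 0.1) 1376
top z 0.068
(array([ 0.6115, -0.0617,  0.047 ,  0.041 ]), -0.4) 1184
```

View pics/w9.png

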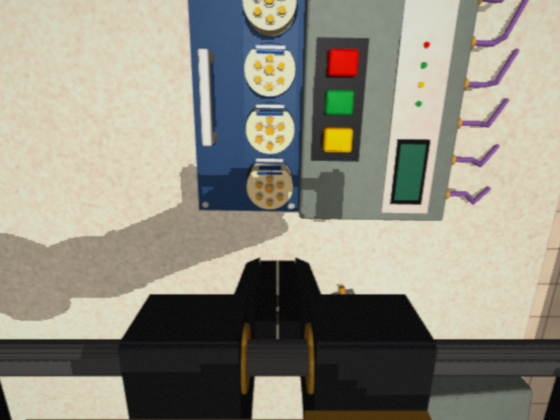

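The green key at (340,102) is down at 65.5 mm, and red and yellow are up at 72.5 mm. The carrier is docked, all four relays are seated, and the gripper is clear of everything.

```bash
python3 -c "
from plant import workorder
print(workorder.finish_job())"
```

```text
the job is handed in; nothing more can be done
None
```

I completed all the steps in order and handed the job in at about 52 s: red key pressed, four relays seated in the carrier, carrier docked flush to the head, green key down and red popped up; `finish_job` gave no verdict, but my last camera check showed everything within limits.

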